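# Change the printer's toner cartridges

## Task

First take the two spent toner cartridges out of the printer's drawer and lay them flat, side by side, on the floor of the cardboard carton. Then fit every new cartridge lying on the table into the bay of its own width: hook its tongue under the bay's lip and swing the heel down until it lies fully home and level. When all are in, swing the drawer's locking lever fully over, away from the robot, and leave the other things on the table where they are.

Things in the scene. Friction and masses are not known exactly. Their poses are not given: they have to be found in the camera images.
- new_small: New toner cartridge, 40 mm wide (y), upright on the table; None if absent. Origin: centre of the underside; x from tongue to heel. Grey body x=-49..+55 mm, 24 mm tall; tongue 32 mm wide, 6 mm thick, on along the underside to x=-65. Over the origin a black grip fin, 12 mm thick (x), 30 mm wide (y), up to z=50 mm; pinched along x it is held firm against pitching. 0.28 kg.
- old_small: Spent cartridge, 40 mm wide, same shape and axes as new_small, seated in bay_small at the start; two of the three spent ones are present, the third is None. To take it out: raise the heel about 0.24 rad about the tongue tip, draw it over 10 mm to +x, lift.
- bay_small: Black bay for the 40 mm cartridges, fixed in the drawer; the order of the three varies. Origin: middle of its underside (5 mm over the table); axes as on the seated cartridge, lip at -x (robot side). Inside: x=-67.5..+57.5 mm, 45 mm wide; floor z=4, heel wall top z=16, side walls z=18 mm. Seated cartridge: origin within 2.5 mm of x=0, y=0, at z=4 mm, level.
- bay_small_lip (a point): Middle of the lip's lower edge, at x=-57.5, z=15 mm in the bay: the 5 mm thick aluminium lip overhangs the last 10 mm of floor at the -x end, 11 mm above it. A cartridge is too long to drop in level: its tongue goes in under the lip with the heel raised about 0.24 rad, then the heel swings down.
- new_mid: New toner cartridge, 52 mm wide (y), upright on the table; None if absent. Origin: centre of the underside; x from tongue to heel. Grey body x=-49..+55 mm, 24 mm tall; tongue 44 mm wide, 6 mm thick, on along the underside to x=-65. Over the origin a black grip fin, 12 mm thick (x), 30 mm wide (y), up to z=50 mm; pinched along x it is held firm against pitching. 0.28 kg.
- old_mid: Spent cartridge, 52 mm wide, same shape and axes as new_mid, seated in bay_mid at the start; two of the three spent ones are present, the third is None. To take it out: raise the heel about 0.24 rad about the tongue tip, draw it over 10 mm to +x, lift.
- bay_mid: Black bay for the 52 mm cartridges, fixed in the drawer; the order of the three varies. Origin: middle of its underside (5 mm over the table); axes as on the seated cartridge, lip at -x (robot side). Inside: x=-67.5..+57.5 mm, 57 mm wide; floor z=4, heel wall top z=16, side walls z=18 mm. Seated cartridge: origin within 2.5 mm of x=0, y=0, at z=4 mm, level.
- bay_mid_lip (a point): Middle of the lip's lower edge, at x=-57.5, z=15 mm in the bay: the 5 mm thick aluminium lip overhangs the last 10 mm of floor at the -x end, 11 mm above it. A cartridge is too long to drop in level: its tongue goes in under the lip with the heel raised about 0.24 rad, then the heel swings down.
- new_large: New toner cartridge, 64 mm wide (y), upright on the table; None if absent. Origin: centre of the underside; x from tongue to heel. Grey body x=-49..+55 mm, 24 mm tall; tongue 56 mm wide, 6 mm thick, on along the underside to x=-65. Over the origin a black grip fin, 12 mm thick (x), 30 mm wide (y), up to z=50 mm; pinched along x it is held firm against pitching. 0.28 kg.
- old_large: Spent cartridge, 64 mm wide, same shape and axes as new_large, seated in bay_large at the start; two of the three spent ones are present, the third is None. To take it out: raise the heel about 0.24 rad about the tongue tip, draw it over 10 mm to +x, lift.
- bay_large: Black bay for the 64 mm cartridges, fixed in the drawer; the order of the three varies. Origin: middle of its underside (5 mm over the table); axes as on the seated cartridge, lip at -x (robot side). Inside: x=-67.5..+57.5 mm, 69 mm wide; floor z=4, heel wall top z=16, side walls z=18 mm. Seated cartridge: origin within 2.5 mm of x=0, y=0, at z=4 mm, level.
- bay_large_lip (a point): Middle of the lip's lower edge, at x=-57.5, z=15 mm in the bay: the 5 mm thick aluminium lip overhangs the last 10 mm of floor at the -x end, 11 mm above it. A cartridge is too long to drop in level: its tongue goes in under the lip with the heel raised about 0.24 rad, then the heel swings down.
- drawer: The printer's grey cartridge drawer, fixed on the table: a plate 160 mm (x) by 335 mm (y), 5 mm thick, carrying the bays (at x=0, y=-80, 0, +80 mm) and, at x=0, y=-170 mm, the locking lever. Origin under the bays' middle, at table height; x away from the robot.
- lock (a joint): Angle of the drawer's black locking lever, hinge along the drawer's y: 0 leans towards the robot (-x, open, as at the start), 1.0 rad leans away (+x, locked). It stays where it is left; about 1 N at the ball moves it. Hinge 27 mm above the table.
- lock_tip (a point): Centre of the 26 mm ball on the end of the locking lever, 70 mm from its hinge; the rod below it is 10 mm thick.
- carton: Open cardboard take-back carton, fixed: outside 160 mm (x) by 190 mm (y), 45 mm tall, walls and floor 4 mm. Origin at the centre of its underside. Two cartridges fit side by side, lying along its y.
- remote_a: Black remote control, 155x40x16 mm, lying; bystander. Origin at the centre of its underside.
- remote_b: Black remote control, 155x40x16 mm, lying; bystander. Origin at the centre of its underside.
- spoon: Spoon, 150 mm long; bystander. Origin at the centre of its underside.
- creamer: Small white creamer pot, 34 mm across, 24 mm tall; bystander. Origin at the centre of its underside.
- mug: White mug, 76 mm across, 90 mm tall; bystander. Origin at the centre of its underside.
- paper_cup: Black paper cup, 78 mm across, 92 mm tall; bystander. Origin at the centre of its underside.

How it is judged:
On the way, in this order (a step that is already met when the one before it is completed fails the run):
1. the spent cartridges lie flat in the carton (x of old_small in the frame of carton between -0.07 and 0.07 m and y of old_small in the frame of carton between -0.06 and 0.06 m and z of each of old_small, old_mid, old_large in the frame of carton below 0.02 m and angle between each of old_small, old_mid, old_large's own z axis and vertical below 0.25 rad and linear speed of each of old_small, old_mid, old_large below 0.03 m/s and x of old_mid in the frame of carton between -0.07 and 0.07 m and y of old_mid in the frame of carton between -0.06 and 0.06 m and x of old_large in the frame of carton between -0.07 and 0.07 m and y of old_large in the frame of carton between -0.06 and 0.06 m), for 0.2 s.
2. every new cartridge is hooked under its lip and fully down in the bay of its own width (x of new_small in the frame of bay_small between -0.006 and 0.006 m and y of new_small in the frame of bay_small between -0.006 and 0.006 m and z of new_small in the frame of bay_small below 0.008 m and angle between each of new_small, new_mid, new_large's own z axis and vertical below 0.05 rad and angle between the x axis of new_small and the x axis of bay_small, either way round below 0.08 rad and linear speed of each of new_small, new_mid, new_large below 0.03 m/s and x of new_mid in the frame of bay_mid between -0.006 and 0.006 m and y of new_mid in the frame of bay_mid between -0.006 and 0.006 m and z of new_mid in the frame of bay_mid below 0.008 m and angle between the x axis of new_mid and the x axis of bay_mid, either way round below 0.08 rad and x of new_large in the frame of bay_large between -0.006 and 0.006 m and y of new_large in the frame of bay_large between -0.006 and 0.006 m and z of new_large in the frame of bay_large below 0.008 m and angle between the x axis of new_large and the x axis of bay_large, either way round below 0.08 rad), for 0.2 s.
3. the locking lever is swung over, away from the robot (value of joint lock above 0.85 rad), for 0.2 s.
At the end, for the whole second after the job is handed in: Both spent cartridges lie in the carton on its floor, level within 0.25 rad; each new cartridge is in its own bay, within 6 mm of the bay's centre, tongue under the lip, on the floor within 4 mm and level within 0.05 rad; the lever stands beyond 0.85 rad; all at rest (all of step 1 and all of step 2 and value of joint lock above 0.85 rad); the robot touches nothing.
It fails at once if a bystander is pushed more than 4 cm or tipped (distance of any of remote_a, remote_b, spoon, creamer, mug, paper_cup from where it was at the start of the episode above 0.04 m or angle between any of mug, paper_cup's own z axis and vertical above 0.7 rad).
Of new_small, new_mid, new_large only 2 to 3 are there at a start; the rules pass over those that are not, and their reading is None.
Of old_small, old_mid, old_large only 2 to 2 are there at a start; the rules pass over those that are not, and their reading is None.
At some moment in a run one of new_small, new_mid, new_large may be knocked a few centimetres aside while the robot is not near it.
Once in a run the grip may slacken for a moment while it holds something.
It also fails if it takes over 210 s, if anything falls off the work surface, if the arm or the gripper's body presses on something with over 40 N, if the wrist force passes 120 N, or if a joint passes its speed limit or range.

## Robot

A 7-joint arm with a two-finger parallel gripper is mounted at the origin on the work surface. World frame = base frame: x ahead of the robot, y to its left, z up, the work surface at z = 0. Lengths are in m, angles in rad, forces in N, time in s.
With the tool pointing down it reaches from about 0.4 to 0.9 m from the base axis. Payload 5.6 kg.
Tool frame: the origin (TCP) lies at the very end of the fingers, on their centre line; the grasp point (between the pads) lies 19 mm behind it; z points along the fingers, y is the line along which they close (so a half turn about z gives the same grasp; the last joint's range is limited). The gripper opens to 92 mm and grips with 3 to 60 N. Pads are 20 mm wide; open, the fingers measure 128 mm over their backs; the gripper's body (75 mm by 189 mm) begins 69 mm behind the grasp point.
Start: joints at [1.169, 0.468, -0.012, 1.603, 0.006, 1.071, -0.056], TCP at [0.228, -0.609, 0.215] pointing down, gripper open.
Joint ranges: [-2.53, 2.53], [-0.31, 2.02], [-1.57, 1.55], [0.28, 2.44], [-1.29, 4.43], [0.15, 1.84], [-2.92, 2.92]. Speed limits (rad/s): [2.57, 2.57, 3.14, 3.14, 3.14, 3.14, 3.14].

## Interface

Orientations are given as [roll, pitch, yaw] about the fixed x, y, z axes, in that order (R = Rz(yaw) Ry(pitch) Rx(roll)).
In Python, from rig import robot gives the robot as it stands. The module is installed in compiled form; this text tells all that it offers.
- The arm moves only by the shell command python3 -m pendant 'ROWS'. ROWS is text: rows parted by semicolons, each of 7 numbers parted by spaces: the shift along the world's x, y, z in m, then the turn, a rotation vector about the world's x, y, z in rad, then the opening, from -1 (shut) to 1 (fully open). In form: x y z wx wy wz grip; .... A call has exactly 10 rows; each row shifts and turns the commanded pose from where the row before left it; what a row does not reach is not made up. A row lasts 1/10 s, in which the tool goes at most 50 mm and 8.59 degrees, less where a joint would pass 70% of its speed; a pose out of reach is approached as far as the arm can. A call with a gripper value outside its range is refused whole. The fingers move at their own pace and stop on an object; the grip force is fixed at half the most. Time passes only in rows, so rows that do not move let the fingers close, or fill a call up. It gives the time, the measured TCP pose, the force, the opening and the grip force at its end, in the units of the state.
- robot.get_state(): the state, without advancing time (a new reading comes with each control period).
- robot.read_camera(name): name is "side" or "top" or "wrist"; returns the picture (384x512x3 uint8, red, green, blue); there is no depth.
- robot.get_calibration(name): a dict with "camera_matrix" (3x3 intrinsics, pixels), "world_from_camera" (4x4, takes a point from camera to world coordinates). Camera axes: x right, y down, z forward; pixel columns grow to the right and rows downward; lengths in m; the calibration is good to about 2 mm. A picture is of the moment at which its call begins: read the wrist's pose just before it. get_calibration takes no time and is no camera call; for the wrist camera it gives the pose at the moment of the call.
- robot.close_job(): hands the job in; it is judged then, once.
The state is a dict: "clock": time; "joint_positions": joint angles; "qvel": joint speeds; "tau": joint torques, N m; "tcp_pos": TCP position; "orientation": TCP orientation; "force": force on the tool from outside, world axes, zero at the start; "moment": the same for the moment, N m; "grip_width": finger opening in m; "grasp_force": force on a finger pad.
Only numpy, scipy, OpenCV 4.12 (cv2) and the standard library are available. Lean on these libraries where they do the work, as an engineer would, in place of code of your own. Each camera call takes 0.05 s, during which the arm holds its last target. There are 200 camera calls.

## Working session

There is one attempt and no reset: what is moved stays moved. The work goes in short steps, Python scripts to look and compute and a shell command to move; the robot and the scene stay as the last step left them, time stands still between calls to the robot, and variables do not carry over. Pictures are saved under pics/ and viewed, at most 14 in all, crops included, and the job is handed in when it is done.

```bash
mkdir -p pics
python3 - <<'E'
from rig import robot
import cv2,numpy as np
print(robot.get_state())
for n in("top","side"):
    im=robot.read_camera(n); c=robot.get_calibration(n)
    print(n,c["camera_matrix"].round(1).tolist(),c["world_from_camera"].round(3).tolist())
    np.save(f"pics/{n}0.npy",im)
    cv2.imwrite(f"pics/{n}0.png",cv2.resize(im[:,:,::-1],(768,576),interpolation=cv2.INTER_CUBIC))
E
```

```text
{'clock': 0.0, 'joint_positions': array([ 1.16895142,  0.46838974, -0.0115756 ,  1.60362262,  0.00602366,
        1.07143059, -0.05628176]), 'qvel': array([-2.38650631e-03,  1.05474873e-04,  7.52111009e-05, -2.26141891e-04,
       -1.57562999e-03,  1.25178174e-03, -7.70031015e-04]), 'tau': array([ 4.90427665e-04, -5.20563626e+01, -1.27280003e-02, -2.43747443e+01,
       -5.69096685e-02,  1.72572245e-02,  1.51098920e-04]), 'tcp_pos': array([ 0.22797699, -0.60807178,  0.21363264]), 'orientation': array([-3.13978292e+00,  1.59179234e-04,  3.58786366e-01]), 'force': array([-0.52418449, -0.18451041,  0.0055614 ]), 'moment': array([-0.00432561,  0.00776954,  0.03928453]), 'grasp_force': 0.0, 'grip_width': 0.09194430029184751}
top [[381.8, 0.0, 252.8], [0.0, 381.8, 189.0], [0.0, 0.0, 1.0]] [[-0.02, -0.989, 0.145, 0.442], [-0.999, 0.024, 0.028, 0.033], [-0.031, -0.144, -0.989, 1.003], [0.0, 0.0, 0.0, 1.0]]
side [[346.6, 0.0, 256.7], [0.0, 346.6, 193.6], [0.0, 0.0, 1.0]] [[-0.792, -0.46, 0.402, 0.215], [-0.611, 0.596, -0.521, 0.547], [-0.0, -0.658, -0.753, 0.807], [0.0, 0.0, 0.0, 1.0]]
```

View pics/top0.png

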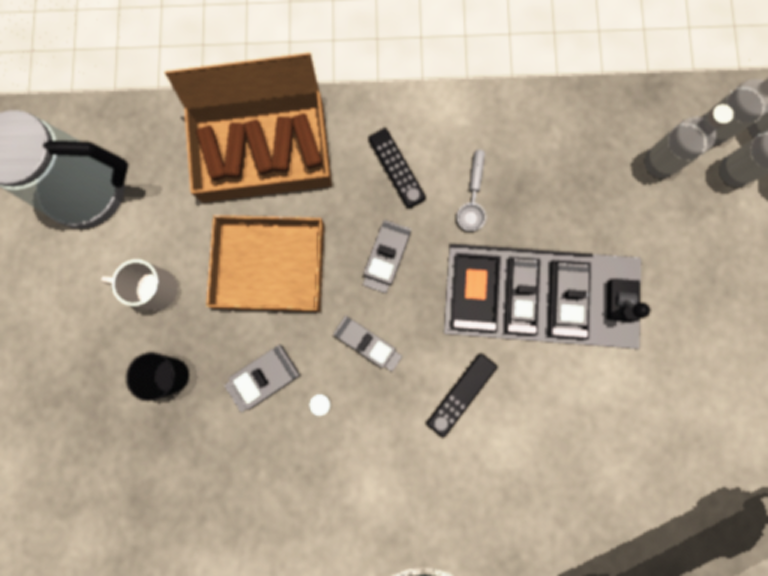

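View pics/side0.png

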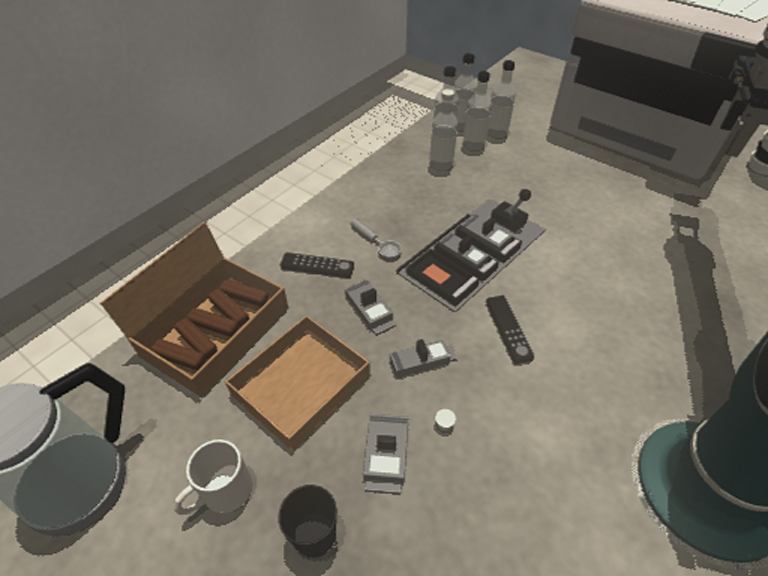

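```bash
cat > h.py <<'E'
from rig import robot
import numpy as np, cv2
from scipy.spatial.transform import Rotation as Rn
def ray(uv,c):
    K=c["camera_matrix"];T=c["world_from_camera"]
    d=T[:3,:3]@np.linalg.solve(K,[uv[0],uv[1],1.0]); return T[:3,3],d
def onz(uv,c,z):
    o,d=ray(uv,c); return o+d*(z-o[2])/d[2]
def proj(p,c):
    K=c["camera_matrix"];T=c["world_from_camera"]
    q=K@(T[:3,:3].T@(np.asarray(p)-T[:3,3])); return q[:2]/q[2]
E
python3 - <<'E'
import numpy as np,cv2
from h import *
im=np.load("pics/top0.npy")
a=im[140:280,140:290];b=im[155:240,290:440]
f=lambda x:cv2.resize(x[:,:,::-1],None,fx=4,fy=4,interpolation=cv2.INTER_CUBIC)
cv2.imwrite("pics/cropA.png",f(a));cv2.imwrite("pics/cropB.png",cv2.resize(b[:,:,::-1],None,fx=5,fy=5,interpolation=cv2.INTER_CUBIC))
c=robot.get_calibration("top")
# plate corners (px 768 -> /1.5), carton rim corners
for p in [(450,245),(641,258),(640,347),(446,335)]: print("plate",onz(np.array(p)/1.5,c,.005).round(3))
for p in [(215,217),(323,218),(321,312),(209,309)]: print("rim",onz(np.array(p)/1.5,c,.045).round(3))
E
```

```text
plate [ 0.654 -0.066  0.005]
plate [ 0.622 -0.398  0.005]
plate [ 0.468 -0.383  0.005]
plate [ 0.495 -0.053  0.005]
rim [0.706 0.343 0.045]
rim [0.699 0.155 0.045]
rim [0.536 0.159 0.045]
rim [0.546 0.349 0.045]
```

View pics/cropA.png

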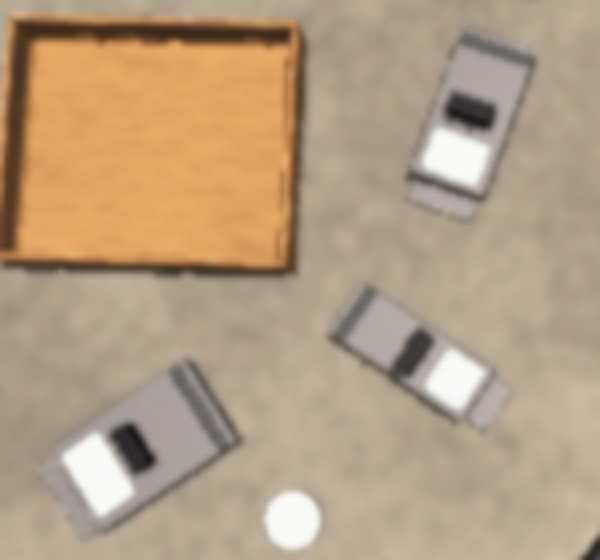

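View pics/cropB.png

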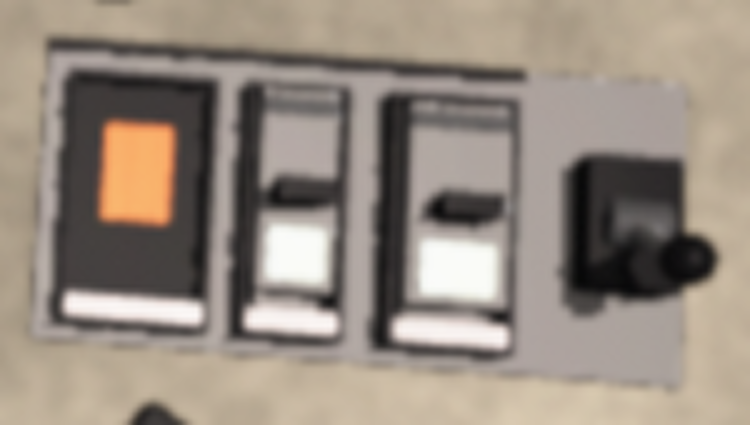

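Three new cartridges lie tongue towards their white label at top-view (386,256) mid, (368,343) small, (262,378) large. The bays run large (empty), small, mid from left to right, and the carton is at (267,263). Next I'll look at the drawer from above with the wrist camera.

```bash
python3 -m pendant '.025 .038 .009 0 0 .112 1;.025 .038 .009 0 0 .112 1;.025 .038 .009 0 0 .112 1;.025 .038 .009 0 0 .112 1;.025 .038 .009 0 0 .112 1;.025 .038 .009 0 0 .112 1;.025 .038 .009 0 0 .112 1;.025 .038 .009 0 0 .112 1;.025 .038 .009 0 0 .112 1;.025 .038 .009 0 0 .112 1'
cat >> h.py <<'E'
def snap(name,fn):
    c=robot.get_calibration(name); im=robot.read_camera(name)
    np.savez(f"pics/{fn}.npz",im=im,**c); return im,c
def load(fn):
    d=np.load(f"pics/{fn}.npz"); return d["im"],d
E
python3 - <<'E'
from h import *
im,c=snap("wrist","w1"); s=robot.get_state()
print(s["tcp_pos"],s["orientation"])
T=np.eye(4);T[:3,:3]=Rn.from_euler("xyz",s["orientation"]).as_matrix();T[:3,3]=s["tcp_pos"]
print((np.linalg.inv(T)@c["world_from_camera"]).round(3),c["camera_matrix"])
cv2.imwrite("pics/w1.png",cv2.resize(im[:,:,::-1],(768,576)))
E
```

```text
clock: 1.1
tcp_pos: [0.4787, -0.227, 0.3048]
orientation: [-3.141, 0.0, 1.483]
force: [-0.4, -0.5, -0.0]
grip_width: 0.0921
grasp_force: 0.0
[ 0.48372123 -0.21879666  0.30667956] [ 3.13677376 -0.00349634  1.49827013]
[[-0.015 -0.955 -0.295  0.073]
 [ 1.    -0.013 -0.009 -0.002]
 [ 0.004 -0.295  0.956 -0.168]
 [ 0.     0.     0.     1.   ]] [[311.05219617   0.         251.92573844]
 [  0.         311.05219617 188.45408053]
 [  0.           0.           1.        ]]
```

View pics/w1.png

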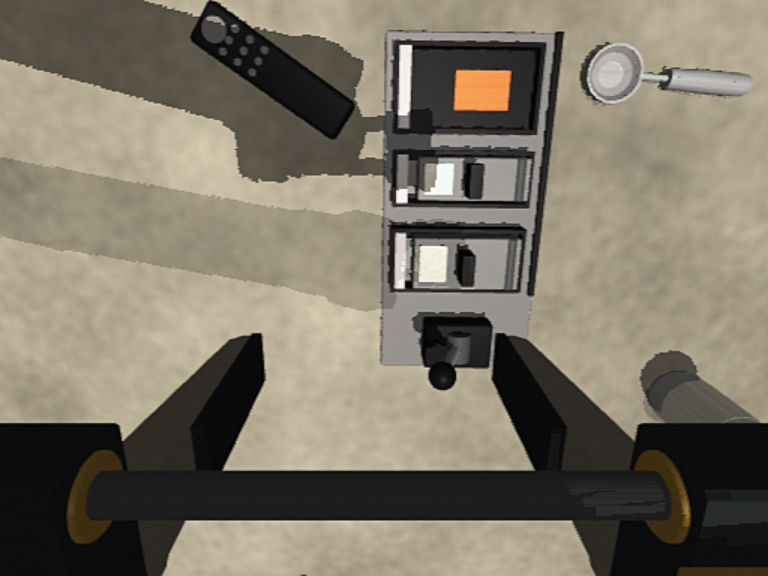

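The wrist view shows the drawer: the lips are bright strips at x≈402 (y 85, 178, 262), and the fins are at (475,181) and (465,267). I'll take a still picture and measure the lips, fins and carton.

```bash
python3 -m pendant '0 .0 0 0 0 0 -.3;0 0 0 0 0 0 -.3;0 0 0 0 0 0 -.3;0 0 0 0 0 0 -.3;0 0 0 0 0 0 -.3;0 0 0 0 0 0 -.3;0 0 0 0 0 0 -.3;0 0 0 0 0 0 -.3;0 0 0 0 0 0 -.3;0 0 0 0 0 0 -.3'
python3 - <<'E'
from h import *
im,c=snap("wrist","w2"); 
cv2.imwrite("pics/w2.png",cv2.resize(im[15:250,240:390,::-1],None,fx=3.2,fy=2.5*1.28,interpolation=cv2.INTER_CUBIC))
m=(im.min(2)>150).astype(np.uint8)
n,l,st,ce=cv2.connectedComponentsWithStats(m)
for i in range(1,n):
    if st[i,4]>40 and 245<ce[i,0]<380 and ce[i,1]<230:
        r=cv2.minAreaRect(np.argwhere(l==i)[:,::-1].astype(np.float32))
        print(st[i],ce[i].round(1),onz(ce[i],c,.025).round(4),onz(ce[i],c,.033).round(4),r)
E
```

```text
clock: 2.15
tcp_pos: [0.4782, -0.2286, 0.3046]
orientation: [3.142, 0.0, 1.479]
force: [-0.3, -0.5, 0.1]
grip_width: 0.032
grasp_force: 0.0
[ 256   20  113  223 5028] [308.9 150.3] [ 0.5621 -0.2337  0.025 ] [ 0.5607 -0.2322  0.033 ] ((310.6683654785156, 130.87733459472656), (111.8503189086914, 221.74249267578125), 0.795723557472229)
[265  28   9  53 418] [269.1  53.6] [ 0.5144 -0.0987  0.025 ] [ 0.5139 -0.0996  0.033 ] ((269.0, 54.0), (52.0, 8.0), 90.0)
[372  42   8  24  56] [374.7  52.6] [ 0.6546 -0.1104  0.025 ] [ 0.6516 -0.1111  0.033 ] ((375.6341552734375, 53.792686462402344), (5.852871417999268, 23.08019256591797), 6.340191841125488)
[236  61  19  14 181] [245.   67.3] [ 0.4807 -0.1128  0.025 ] [ 0.4808 -0.1134  0.033 ] ((245.0, 67.5), (13.0, 18.0), 90.0)
[257  85   9  22  95] [259.8  93. ] [ 0.4977 -0.1477  0.025 ] [ 0.4975 -0.1477  0.033 ] ((261.0, 95.5), (21.0, 8.0), 90.0)
[279 104  34  28 545] [297.3 119.1] [ 0.5476 -0.1878  0.025 ] [ 0.5465 -0.1871  0.033 ] ((295.5, 117.5), (33.0, 27.0), 0.0)
[316 104  29  28 571] [332.5 117.7] [ 0.5972 -0.1903  0.025 ] [ 0.5952 -0.1896  0.
[... 603 characters left out ...]
49969482)
[307 159  32  32 682] [326.  173.6] [ 0.5861 -0.2711  0.025 ] [ 0.5844 -0.2689  0.033 ] ((322.6802978515625, 174.5164031982422), (28.42822265625, 33.679298400878906), 5.19442892074585)
[342 159   6  33  46] [344.6 174.7] [ 0.6137 -0.2753  0.025 ] [ 0.6114 -0.2731  0.033 ] ((344.5000305175781, 175.00001525878906), (1.562485933303833, 32.35055923461914), 6.115502834320068)
[276 160  23  31 579] [287.  174.5] [ 0.5283 -0.2671  0.025 ] [ 0.5276 -0.2649  0.033 ] ((287.25860595703125, 175.24195861816406), (21.521381378173828, 30.24987030029297), 1.9091525077819824)
[358 176  12  18  77] [363.3 182.1] [ 0.6416 -0.2894  0.025 ] [ 0.6388 -0.2869  0.033 ] ((363.5, 184.5), (17.0, 11.0), 90.0)
```

View pics/w2.png

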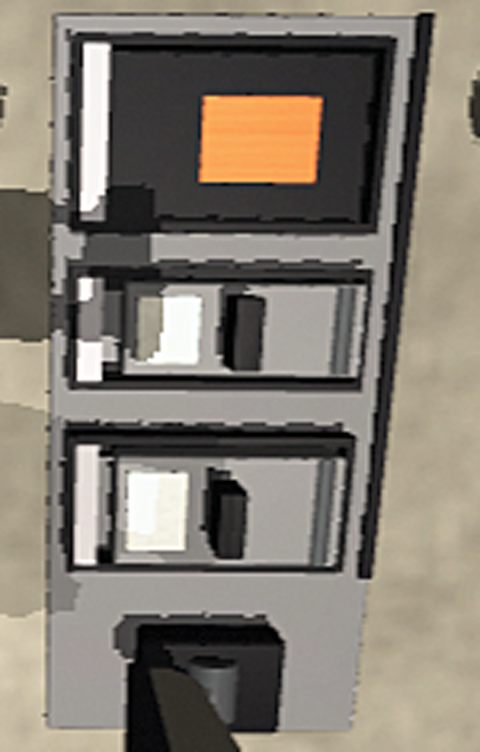

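Run:
```python
from h import *
im,c=load("w2")
f=lambda x,y,z:onz((240+x/3.2-.3,15+y/3.2-.3),c,z)
L={"large":[(83,42),(110,42),(101,220),(78,220)],"small":[(78,278),(105,278),(103,382),(75,382)],"mid":[(77,445),(102,445),(97,567),(74,567)]}
for k,v in L.items(): print(k,np.mean([f(x,y,.025) for x,y in v],0).round(4),[f(x,y,.025)[:2].round(4).tolist() for x,y in v])
print("fin mid",f(231,521,.059),"fin small",f(250,333,.059))
print("plate",f(55,15,.005),f(418,15,.005),f(48,726,.005),f(352,726,.005))
print("orange",f(262,139,.009))
# top cam: new cartridges: label/fin features (cropA scale 4, origin 140,140)
c=robot.get_calibration("top")
g=lambda x,y,z:onz((140+x/4-.4,140+y/4-.4),c,z)[:2]
# body corners at top z=24: heel pair, front pair
B={"mid":[(466,34),(535,60),(484,198),(410,177)],"small":[(369,288),(331,337),(460,421),(499,376)],"large":[(186,360),(240,440),(95,532),(48,465)]}
fin={"mid":(471,109),"small":(413,352),"large":(133,447)}
for k,v in B.items():
    p=[g(x,y,.024) for x,y in v]; hd=(p[0]+p[1])/2;ft=(p[2]+p[3])/2
    d=hd-ft;L=np.linalg.norm(d);u=d/L
    print(k,"len",L,"w",np.linalg.norm(p[0]-p[1]),"yaw",np.arctan2(u[1],u[0]),"org",ft+u*.049*L/.104,"fin",g(*fin[k],.05))
```

```text
large [ 0.5136 -0.102   0.025 ] [[0.5122, -0.0673], [0.5231, -0.0684], [0.5144, -0.1367], [0.5046, -0.1358]]
small [ 0.5062 -0.1825  0.025 ] [[0.5027, -0.1596], [0.5144, -0.1607], [0.5102, -0.2054], [0.4977, -0.2042]]
mid [ 0.4988 -0.2623  0.025 ] [[0.4963, -0.2328], [0.5076, -0.2338], [0.501, -0.2919], [0.4901, -0.2909]]
fin mid [ 0.55907147 -0.26553746  0.059     ] fin small [ 0.56966449 -0.18674592  0.059     ]
plate [ 0.50232926 -0.05238795  0.005     ] [ 0.65528752 -0.06649025  0.005     ] [ 0.46974823 -0.38245007  0.005     ] [ 0.62721016 -0.39703486  0.005     ]
orange [ 0.58736549 -0.10948409  0.009     ]
mid len 0.09960318121499054 w 0.048626225855196555 yaw -0.3798484807409416 org [0.63594186 0.04666339] fin [0.63849398 0.04696977]
small len 0.09951972982318293 w 0.03963898756867973 yaw 0.9677822443323467 org [0.48281759 0.0845328 ] fin [0.48534749 0.08633375]
large len 0.1083684038584233 w 0.06208239578121785 yaw -0.9812710309043927 org [0.42689961 0.26390593] fin [0.430306   0.26111358]
```

```bash
python3 -m pendant '.0104 -.0048 -.0231 0 0 0 -.3;.0104 -.0048 -.0231 0 0 0 -.3;.0104 -.0048 -.0231 0 0 0 -.3;.0104 -.0048 -.0231 0 0 0 -.3;.0104 -.0048 -.0231 0 0 0 -.3;.0104 -.0048 -.0231 0 0 0 -.3;.0104 -.0048 -.0231 0 0 0 -.3;.0104 -.0048 -.0231 0 0 0 -.3;0 0 0 0 0 0 -.3;0 0 0 0 0 0 -.3'
python3 -m pendant '0 0 -.0105 0 0 0 -.3;0 0 -.0105 0 0 0 -.3;0 0 -.0105 0 0 0 -.3;0 0 -.0105 0 0 0 -.3;0 0 -.0105 0 0 0 -.3;0 0 -.0105 0 0 0 -.3;0 0 -.0105 0 0 0 -.3;0 0 -.009 0 0 0 -.3;0 0 0 0 0 0 -.3;0 0 0 0 0 0 -.3'
python3 - <<'E'
from h import *
im,c=snap("wrist","w3"); cv2.imwrite("pics/w3.png",im[:,:,::-1])
E
```

```text
clock: 3.2
tcp_pos: [0.5612, -0.2667, 0.1196]
orientation: [-3.141, -0.001, 1.479]
force: [0.3, -0.1, -0.4]
grip_width: 0.032
grasp_force: 0.0
clock: 4.2
tcp_pos: [0.5615, -0.2669, 0.0371]
orientation: [-3.141, -0.0, 1.479]
force: [0.0, 0.4, 1.3]
grip_width: 0.0317
grasp_force: 0.0
```

View pics/w3.png

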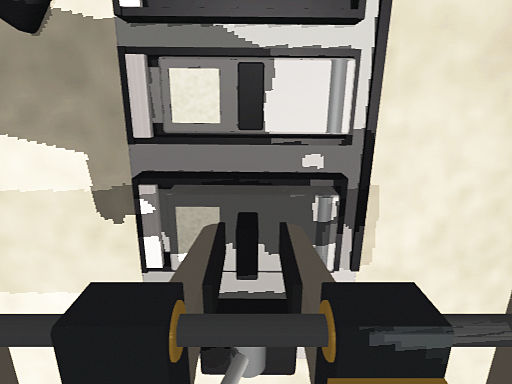

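The mid fin at (247,245) sits between the open fingers, so I'll close, swing the heel up and draw it out.

```bash
python3 -m pendant '0 0 0 0 0 0 -1;0 0 0 0 0 0 -1;0 0 0 0 0 0 -1;0 0 0 0 0 0 -1;0 0 0 0 0 0 -1;0 0 0 0 0 0 -1;0 0 0 0 0 0 -1;0 0 0 0 0 0 -1;0 0 0 0 0 0 -1;0 0 0 0 0 0 -1'
python3 -m pendant '-.0009 0 .0019 -.0028 -.0299 0 -1;-.0009 0 .0019 -.0028 -.0299 0 -1;-.0009 0 .0019 -.0028 -.0299 0 -1;-.0010 0 .0019 -.0028 -.0299 0 -1;-.0011 0 .0019 -.0028 -.0299 0 -1;-.0012 0 .0018 -.0028 -.0299 0 -1;-.0012 0 .0017 -.0028 -.0299 0 -1;-.0012 0 .0017 -.0028 -.0299 0 -1;0 0 0.001 0 0 0 -1;0 0 0 0 0 0 -1'
```

```text
clock: 5.25
tcp_pos: [0.5608, -0.2672, 0.0376]
orientation: [-3.14, 0.0, 1.478]
force: [-4.9, 0.1, 6.2]
grip_width: 0.0119
grasp_force: 30.0
clock: 6.25
tcp_pos: [0.5531, -0.2672, 0.0529]
orientation: [2.902, 0.0, 1.479]
force: [-0.1, -0.1, -3.1]
grip_width: 0.0118
grasp_force: 30.0
```

```bash
python3 -m pendant '.003 -.0003 0 0 0 0 -1;.003 -.0003 0 0 0 0 -1;.003 -.0003 0 0 0 0 -1;.003 -.0003 0 0 0 0 -1;0 0 0 0 0 0 -1;0 0 .01 0 0 0 -1;0 0 .02 0 0 0 -1;0 0 .03 0 0 0 -1;0 0 .04 0 0 0 -1;0 0 .03 0 0 0 -1'
python3 -m pendant '0 0 .01 .0028 .0299 0 -1;0 0 0 .0028 .0299 0 -1;0 0 0 .0028 .0299 0 -1;0 0 0 .0028 .0299 0 -1;0 0 0 .0028 .0299 0 -1;0 0 0 .0028 .0299 0 -1;0 0 0 .0028 .0299 0 -1;0 0 0 .0028 .0299 0 -1;0 0 0 0 0 0 -1;0 0 0 0 0 0 -1'
```

```text
clock: 7.25
tcp_pos: [0.5655, -0.2683, 0.186]
orientation: [2.899, 0.001, 1.479]
force: [0.8, -1.0, -3.0]
grip_width: 0.0116
grasp_force: 30.0
clock: 8.25
tcp_pos: [0.565, -0.2681, 0.1933]
orientation: [3.141, 0.0, 1.479]
force: [-0.1, 0.4, -3.5]
grip_width: 0.012
grasp_force: 30.0
```

```bash
python3 -m pendant '.0058 .0324 0 0 0 .1015 -1;.0058 .0324 0 0 0 .1015 -1;.0058 .0324 0 0 0 .1015 -1;.0058 .0324 0 0 0 .1015 -1;.0058 .0324 0 0 0 .1015 -1;.0058 .0324 0 0 0 .1015 -1;.0058 .0324 0 0 0 .1015 -1;.0058 .0324 0 0 0 .1015 -1;.0058 .0324 0 0 0 .1015 -1;.0058 .0324 0 0 0 .1015 -1'
python3 -m pendant '.0058 .0324 0 0 0 .1015 -1;.0058 .0324 0 0 0 .1015 -1;.0058 .0324 0 0 0 .1015 -1;.0058 .0324 0 0 0 .1015 -1;.0058 .0324 0 0 0 .1015 -1;.0058 .0324 0 0 0 .1015 -1;0 0 -.02 0 0 0 -1;0 0 -.02 0 0 0 -1;0 0 -.02 0 0 0 -1;0 0 0 0 0 0 -1'
python3 - <<'E'
from h import *
im,c=snap("top","t1"); cv2.imwrite("pics/t1.png",cv2.resize(im[110:300,60:290,::-1],None,fx=3,fy=3))
E
```

```text
clock: 9.25
tcp_pos: [0.6229, 0.0566, 0.1934]
orientation: [3.141, 0.001, 2.497]
force: [1.1, -0.4, -1.7]
grip_width: 0.0118
grasp_force: 30.0
clock: 10.25
tcp_pos: [0.6561, 0.2484, 0.1299]
orientation: [-3.139, -0.004, 3.103]
force: [0.2, -0.9, -2.4]
grip_width: 0.0117
grasp_force: 30.0
```

View pics/t1.png

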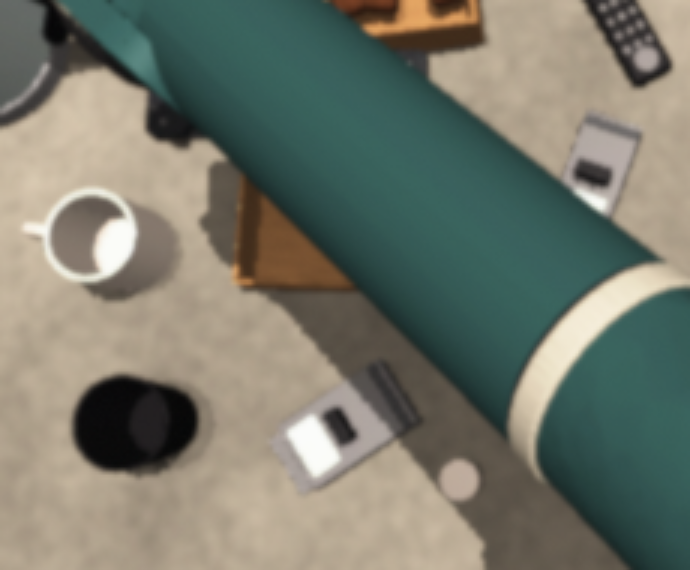

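The arm hides the carton in this view, but the cartridge pose is known and there is 14 mm of margin. I'll lower it.

```bash
python3 -m pendant '0 0 -.015 0 0 0 -1;0 0 -.015 0 0 0 -1;0 0 -.015 0 0 0 -1;0 0 -.015 0 0 0 -1;0 0 -.014 0 0 0 -1;0 0 -.01 0 0 0 -1;0 0 -.005 0 0 0 -1;0 0 -.003 0 0 0 -1;0 0 -.002 0 0 0 -1;0 0 0 0 0 0 -1'
```

```text
clock: 11.3
tcp_pos: [0.658, 0.2503, 0.0393]
orientation: [3.141, 0.0, 3.103]
force: [-0.5, 1.2, -3.5]
grip_width: 0.0115
grasp_force: 30.0
```

```bash
python3 -m pendant '0 0 -.003 0 0 0 -1;0 0 -.002 0 0 0 -1;0 0 -.001 0 0 0 -1;0 0 0 0 0 0 -1;0 0 0 0 0 0 -.5;0 0 0 0 0 0 -.3;0 0 0 0 0 0 -.3;0 0 0 0 0 0 -.3;0 0 0 0 0 0 -.3;0 0 0 0 0 0 -.3'
```

```text
clock: 12.3
tcp_pos: [0.6579, 0.2502, 0.0331]
orientation: [3.142, 0.0, 3.103]
force: [1.1, 0.1, 0.3]
grip_width: 0.0325
grasp_force: 0.0
```

```bash
python3 -m pendant '0 0 .016 0 0 0 -.3;0 0 .016 0 0 0 -.3;0 0 .016 0 0 0 -.3;0 0 .016 0 0 0 -.3;0 0 .016 0 0 0 -.3;0 0 .016 0 0 0 -.3;0 0 .016 0 0 0 -.3;0 0 .016 0 0 0 -.3;0 0 .016 0 0 0 -.3;0 0 .016 0 0 0 -.3'
python3 -m pendant '-.0056 -.0274 0 0 0 -.1015 -.3;-.0056 -.0274 0 0 0 -.1015 -.3;-.0056 -.0274 0 0 0 -.1015 -.3;-.0056 -.0274 0 0 0 -.1015 -.3;-.0056 -.0274 0 0 0 -.1015 -.3;-.0056 -.0274 0 0 0 -.1015 -.3;-.0056 -.0274 0 0 0 -.1015 -.3;-.0056 -.0274 0 0 0 -.1015 -.3;-.0056 -.0274 0 0 0 -.1015 -.3;-.0056 -.0274 0 0 0 -.1015 -.3'
python3 -m pendant '-.0056 -.0274 0 0 0 -.1015 -.3;-.0056 -.0274 0 0 0 -.1015 -.3;-.0056 -.0274 0 0 0 -.1015 -.3;-.0056 -.0274 0 0 0 -.1015 -.3;-.0056 -.0274 0 0 0 -.1015 -.3;-.0056 -.0274 0 0 0 -.1015 -.3;0 0 -.02 0 0 0 -.3;0 0 -.02 0 0 0 -.3;0 0 -.02 0 0 0 -.3;0 0 0 0 0 0 -.3'
python3 - <<'E'
from h import *
im,c=load("w3")
for p in [(237,62),(264,63),(264,129),(239,129),(251,96)]: print(onz(p,c,.059).round(4))
im,c=snap("wrist","w4"); cv2.imwrite("pics/w4.png",im[:,:,::-1])
im,c=snap("top","t2"); cv2.imwrite("pics/t2.png",cv2.resize(im[110:300,60:290,::-1],None,fx=3,fy=3))
E
```

```text
clock: 13.3
tcp_pos: [0.6578, 0.2502, 0.1943]
orientation: [3.142, -0.0, 3.103]
force: [0.4, -0.5, 0.0]
grip_width: 0.0323
grasp_force: 0.0
clock: 14.3
tcp_pos: [0.6016, -0.0247, 0.1937]
orientation: [3.141, 0.0, 2.084]
force: [0.4, -0.3, 0.4]
grip_width: 0.0317
grasp_force: 0.0
clock: 15.3
tcp_pos: [0.5665, -0.1877, 0.131]
orientation: [-3.137, -0.001, 1.479]
force: [-0.4, -0.3, -0.5]
grip_width: 0.0322
grasp_force: 0.0
[ 0.5645 -0.1721  0.059 ]
[ 0.5764 -0.1736  0.059 ]
[ 0.574  -0.2024  0.059 ]
[ 0.5623 -0.2013  0.059 ]
[ 0.5693 -0.187   0.059 ]
```

View pics/t2.png

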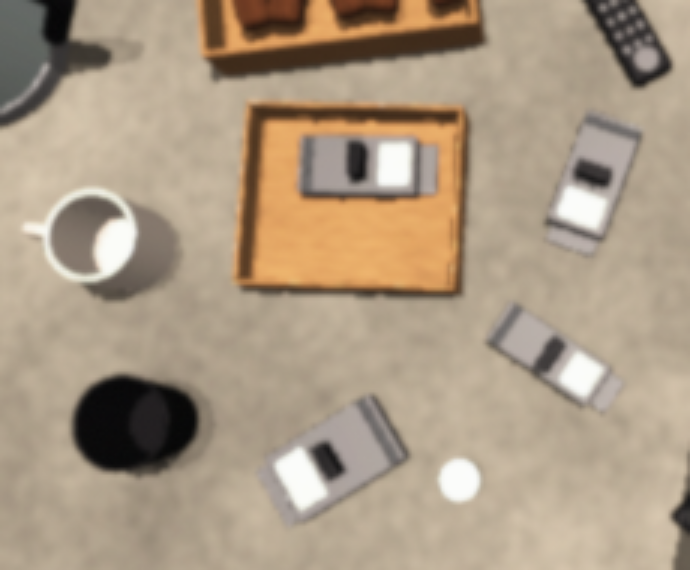

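The old mid cartridge lies flat in the carton at crop (360,165). The new large one has been knocked a few centimetres and is now at (330,460), so I'll measure it again later. Next is the small spent one.

```bash
python3 -m pendant '.0005 .0006 -.0125 0 0 0 -.3;0 0 -.0125 0 0 0 -.3;0 0 -.0125 0 0 0 -.3;0 0 -.0125 0 0 0 -.3;0 0 -.0125 0 0 0 -.3;0 0 -.0125 0 0 0 -.3;0 0 -.012 0 0 0 -.3;0 0 -.0065 0 0 0 -.3;0 0 -.0025 0 0 0 -.3;0 0 0 0 0 0 -.3'
python3 -m pendant '0 0 0 0 0 0 -1;0 0 0 0 0 0 -1;0 0 0 0 0 0 -1;0 0 0 0 0 0 -1;0 0 0 0 0 0 -1;0 0 0 0 0 0 -1;0 0 0 0 0 0 -1;0 0 0 0 0 0 -1;0 0 0 0 0 0 -1;0 0 0 0 0 0 -1'
python3 -m pendant '-.0009 0 .0019 -.0028 -.0299 0 -1;-.0009 0 .0019 -.0028 -.0299 0 -1;-.0009 0 .0019 -.0028 -.0299 0 -1;-.0010 0 .0019 -.0028 -.0299 0 -1;-.0011 0 .0019 -.0028 -.0299 0 -1;-.0012 0 .0018 -.0028 -.0299 0 -1;-.0012 0 .0017 -.0028 -.0299 0 -1;-.0012 0 .0017 -.0028 -.0299 0 -1;0 0 0.001 0 0 0 -1;0 0 0 0 0 0 -1'
```

```text
clock: 16.4
tcp_pos: [0.5687, -0.1876, 0.0367]
orientation: [-3.141, -0.0, 1.479]
force: [0.5, 0.7, 0.3]
grip_width: 0.0322
grasp_force: 0.0
clock: 17.4
tcp_pos: [0.5687, -0.1878, 0.0375]
orientation: [3.141, 0.0, 1.479]
force: [-2.6, 0.3, 5.1]
grip_width: 0.012
grasp_force: 30.0
clock: 18.4
tcp_pos: [0.5597, -0.1877, 0.0523]
orientation: [2.903, 0.0, 1.479]
force: [1.2, 0.3, -3.0]
grip_width: 0.0119
grasp_force: 30.0
```

```bash
python3 -m pendant '.003 -.0003 0 0 0 0 -1;.003 -.0003 0 0 0 0 -1;.003 -.0003 0 0 0 0 -1;.003 -.0003 0 0 0 0 -1;0 0 0 0 0 0 -1;0 0 .01 0 0 0 -1;0 0 .02 0 0 0 -1;0 0 .03 0 0 0 -1;0 0 .04 0 0 0 -1;0 0 .03 0 0 0 -1'
python3 -m pendant '0 0 .01 .0028 .0299 0 -1;0 0 0 .0028 .0299 0 -1;0 0 0 .0028 .0299 0 -1;0 0 0 .0028 .0299 0 -1;0 0 0 .0028 .0299 0 -1;0 0 0 .0028 .0299 0 -1;0 0 0 .0028 .0299 0 -1;0 0 0 .0028 .0299 0 -1;0 0 0 0 0 0 -1;0 0 0 0 0 0 -1'
python3 -m pendant '.0009 .0276 0 0 0 .1015 -1;.0009 .0276 0 0 0 .1015 -1;.0009 .0276 0 0 0 .1015 -1;.0009 .0276 0 0 0 .1015 -1;.0009 .0276 0 0 0 .1015 -1;.0009 .0276 0 0 0 .1015 -1;.0009 .0276 0 0 0 .1015 -1;.0009 .0276 0 0 0 .1015 -1;.0009 .0276 0 0 0 .1015 -1;.0009 .0276 0 0 0 .1015 -1'
python3 -m pendant '.0009 .0276 0 0 0 .1015 -1;.0009 .0276 0 0 0 .1015 -1;.0009 .0276 0 0 0 .1015 -1;.0009 .0276 0 0 0 .1015 -1;.0009 .0276 0 0 0 .1015 -1;.0009 .0276 0 0 0 .1015 -1;0 0 -.02 0 0 0 -1;0 0 -.02 0 0 0 -1;0 0 -.02 0 0 0 -1;0 0 0 0 0 0 -1'
```

```text
clock: 19.4
tcp_pos: [0.5727, -0.1887, 0.1856]
orientation: [2.899, 0.001, 1.479]
force: [-0.4, -0.8, -2.9]
grip_width: 0.0116
grasp_force: 30.0
clock: 20.4
tcp_pos: [0.5723, -0.1887, 0.193]
orientation: [3.141, -0.0, 1.479]
force: [-0.2, -0.7, -3.8]
grip_width: 0.012
grasp_force: 30.0
clock: 21.4
tcp_pos: [0.581, 0.0879, 0.1931]
orientation: [3.141, 0.001, 2.498]
force: [-0.0, 0.3, -4.1]
grip_width: 0.0116
grasp_force: 30.0
clock: 22.4
tcp_pos: [0.5851, 0.2511, 0.1301]
orientation: [-3.139, -0.004, 3.103]
force: [0.5, -1.5, -3.2]
grip_width: 0.0119
grasp_force: 30.0
```

Lower to z ≈ 0.033 and release, then lift and measure the new cartridges from the top view.

```bash
python3 -m pendant '0 0 -.015 0 0 0 -1;0 0 -.015 0 0 0 -1;0 0 -.015 0 0 0 -1;0 0 -.015 0 0 0 -1;0 0 -.014 0 0 0 -1;0 0 -.01 0 0 0 -1;0 0 -.007 0 0 0 -1;0 0 -.005 0 0 0 -1;0 0 -.003 0 0 0 -1;0 0 0 0 0 0 -1'
python3 -m pendant '0 0 -.001 0 0 0 -1;0 0 0 0 0 0 -.5;0 0 0 0 0 0 -.3;0 0 0 0 0 0 -.3;0 0 0 0 0 0 -.3;0 0 .016 0 0 0 -.3;0 0 .032 0 0 0 -.3;0 0 .04 0 0 0 -.3;0 0 .04 0 0 0 -.3;0 0 .032 0 0 0 -.3'
python3 -m pendant '0 -.038 .01 0 0 -.1 -.3;0 -.038 .01 0 0 -.1 -.3;0 -.038 .01 0 0 -.1 -.3;0 -.038 .01 0 0 -.1 -.3;0 -.038 .01 0 0 -.1 -.3;0 -.038 .01 0 0 -.1 -.3;0 -.038 .01 0 0 -.1 -.3;0 -.038 .01 0 0 -.1 -.3;0 -.038 .01 0 0 -.1 -.3;0 -.038 0 0 0 -.1 -.3'
python3 - <<'E'
from h import *
im,c=snap("top","t3"); cv2.imwrite("pics/t3.png",cv2.resize(im[130:300,140:330,::-1],None,fx=4,fy=3.5294*4/3.5294,interpolation=cv2.INTER_CUBIC)[:600])
E
```

```text
clock: 23.4
tcp_pos: [0.5867, 0.2528, 0.0336]
orientation: [-3.142, 0.0, 3.103]
force: [-0.3, -0.2, -3.4]
grip_width: 0.0118
grasp_force: 30.0
clock: 24.4
tcp_pos: [0.587, 0.2535, 0.1965]
orientation: [3.14, 0.002, 3.103]
force: [0.1, -0.0, 0.3]
grip_width: 0.0323
grasp_force: 0.0
clock: 25.4
tcp_pos: [0.5873, -0.1282, 0.2858]
orientation: [3.139, 0.003, 2.099]
force: [-0.0, 0.1, -0.3]
grip_width: 0.0322
grasp_force: 0.0
```

View pics/t3.png

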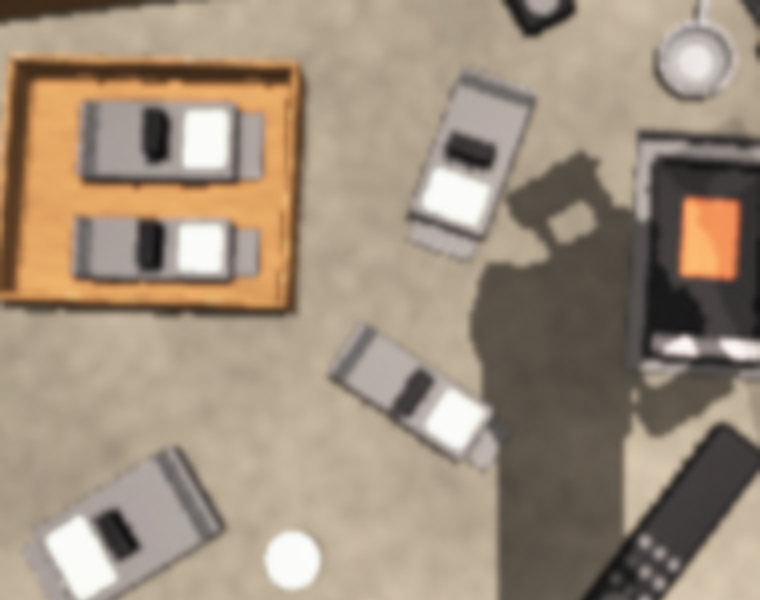

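Both spent cartridges lie flat in the carton, at (170,140) and (165,248). The new mid and small ones haven't moved; the large one is now around (115,535). I'll hover over new_mid.

```bash
python3 -m pendant '.0057 .0193 -.0172 0 0 -.1013 -.3;.0057 .0193 -.0172 0 0 -.1013 -.3;.0057 .0193 -.0172 0 0 -.1013 -.3;.0057 .0193 -.0172 0 0 -.1013 -.3;.0057 .0193 -.0172 0 0 -.1013 -.3;.0057 .0193 -.0172 0 0 -.1013 -.3;.0057 .0193 -.0172 0 0 -.1013 -.3;.0057 .0193 -.0172 0 0 -.1013 -.3;.0057 .0193 -.0172 0 0 -.1013 -.3;0 0 0 0 0 0 -.3'
python3 - <<'E'
from h import *
import time
im,c=snap("wrist","w5");im,c=snap("wrist","w5");print(robot.get_state()["tcp_pos"])
b,_=load("w4")
cv2.imwrite("pics/w54.png",np.hstack([cv2.resize(a[60:330,130:390,::-1],(400,415),interpolation=cv2.INTER_CUBIC) for a in(im,b)]))
E
```

```text
clock: 26.45
tcp_pos: [0.6367, 0.0508, 0.1267]
orientation: [-3.138, -0.001, 1.196]
force: [0.2, 0.2, 0.6]
grip_width: 0.032
grasp_force: 0.0
[0.63792764 0.04705813 0.12860635]
```

View pics/w54.png

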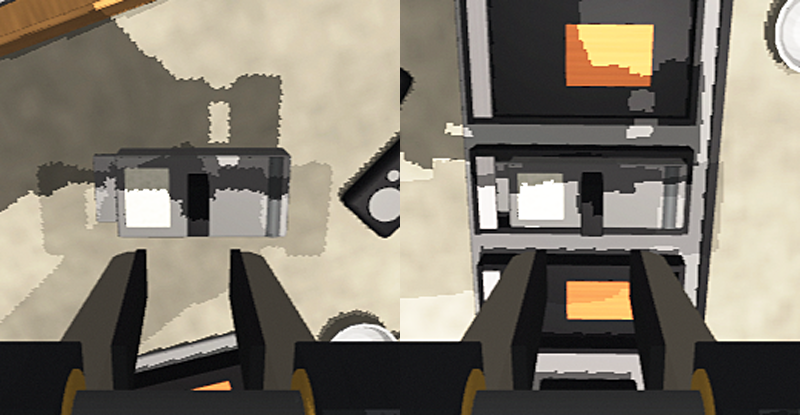

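Run:
```python
from h import *
def loc(fn,pts,z,dx=0):
    im,c=load(fn)
    return [onz((130+(x-dx)/1.538-.35,60+y/1.538-.35),c,z)[:2].round(4).tolist() for x,y in pts]
print("new_mid fin top corners",loc("w5",[(187,235),(209,235),(187,180),(209,180)],.05))
print("body top corners z.024 (front-far,heel-far,heel-near,front-near)",loc("w5",[(118,237),(290,237),(290,150),(119,150)],.024))
print("old_small fin far",loc("w4",[(580,236),(603,236)],.059,400),"bay wall tops",loc("w4",[(472,145),(697,150),(472,235),(692,234),(472,249)],.023,400))
im,c=load("w4"); g=im.mean(2)
for u in (178,181,184,187): print(u,g[150:218,u].astype(int).tolist())
im,c=load("w5"); g=im.mean(2)
print([g[r,130+int(198/1.538)].astype(int) for r in range(160,225)])
print("row190",g[190,235:285].astype(int).tolist())
```

```text
new_mid fin top corners [[0.6323, 0.0344], [0.6436, 0.0299], [0.6438, 0.0637], [0.6548, 0.0594]]
body top corners z.024 (front-far,heel-far,heel-near,front-near) [[0.5886, 0.0392], [0.6868, 0.0007], [0.7035, 0.0523], [0.6111, 0.0885]]
old_small fin far [[0.5615, -0.201], [0.5739, -0.2021]] bay wall tops [[0.5017, -0.1522], [0.6332, -0.1672], [0.4925, -0.2082], [0.6288, -0.2199], [0.491, -0.2175]]
178 [105, 106, 109, 114, 83, 12, 7, 14, 26, 25, 23, 17, 11, 6, 8, 9, 11, 12, 14, 12, 12, 13, 9, 12, 4, 7, 25, 25, 21, 24, 41, 37, 36, 37, 37, 35, 34, 33, 34, 33, 33, 32, 32, 32, 29, 30, 30, 27, 27, 26, 25, 46, 44, 43, 69, 67, 66, 64, 65, 93, 90, 87, 124, 179, 173, 170, 171, 171]
181 [107, 108, 112, 85, 1, 11, 12, 25, 27, 26, 18, 28, 196, 177, 175, 174, 176, 175, 176, 175, 176, 176, 180, 184, 102, 110, 112, 115, 114, 111, 93, 187, 255, 254, 245, 246, 247, 248, 249, 240, 243, 245, 238, 240, 242, 243, 243, 181, 184, 185, 117, 120, 122, 121, 120, 55, 59, 64, 73, 31, 37, 33, 64, 185, 173, 169, 170, 170]
184 [107, 108, 112, 85, 2, 11, 12, 25, 28, 24, 21, 26, 172, 178, 173, 170, 174, 172, 171, 169,
[... 1020 characters left out ...]
), np.int64(15), np.int64(13), np.int64(11), np.int64(15), np.int64(12), np.int64(14), np.int64(10), np.int64(12), np.int64(12), np.int64(11), np.int64(52), np.int64(46), np.int64(47), np.int64(46), np.int64(47), np.int64(45), np.int64(46), np.int64(44), np.int64(43), np.int64(38), np.int64(33), np.int64(168), np.int64(164), np.int64(158), np.int64(158), np.int64(158), np.int64(160), np.int64(158), np.int64(159), np.int64(161), np.int64(160), np.int64(161)]
row190 [253, 253, 253, 254, 253, 207, 174, 187, 121, 40, 145, 193, 197, 128, 51, 59, 46, 19, 10, 13, 11, 14, 10, 13, 12, 12, 12, 14, 10, 6, 18, 145, 187, 112, 133, 179, 171, 170, 169, 169, 170, 171, 170, 170, 170, 170, 171, 169, 169, 171]
```

```bash
python3 -m pendant '.006 -.0014 0 0 0 0 -.3;0 0 0 0 0 0 -.3;0 0 0 0 0 0 -.3;0 0 0 0 0 0 -.3;0 0 0 0 0 0 -.3;0 0 0 0 0 0 -.3;0 0 0 0 0 0 -.3;0 0 0 0 0 0 -.3;0 0 0 0 0 0 -.3;0 0 0 0 0 0 -.3'
cat >> h.py <<'E'
def fin(fn,zt,half,u0=None):
    """hover picture: fin columns (row 185..200) and far edge of the body / fin; returns origin estimates"""
    im,c=load(fn); g=im.mean(2)
    dark=(g[176:200]<30).mean(0)>.8
    cols=[u for u in range(225,285) if dark[u]]
    if not cols: return None
    a,b=cols[0]-.5,cols[-1]+.5; um=(a+b)/2
    sub=g[196:235,int(um)-3:int(um)+4].mean(1); r=195.5+1+int(np.argmax(np.abs(np.diff(sub))))
    return a,b,r,onz((um,r),c,zt),[int(x) for x in g[165:235,int(um)]]
E
python3 - <<'E'
from h import *
im,c=snap("wrist","w6"); s=robot.get_state(); print(s["tcp_pos"],s["orientation"])
print(fin("w6",.05,.026)); print(fin("w4",.059,.02))
g=im.mean(2)
# body far edge line
pts=[]
for u in list(range(215,245,3))+list(range(275,310,3)):
    d=np.abs(np.diff(g[195:235,u])); pts.append(onz((u,195.5+int(d.argmax())),c,.024)[:2]); 
print(np.round(pts,4).tolist())
E
```

```text
clock: 27.55
tcp_pos: [0.644, 0.0451, 0.1279]
orientation: [-3.142, 0.0, 1.191]
force: [0.6, 0.6, -0.1]
grip_width: 0.0319
grasp_force: 0.0
[0.6439902  0.04508208 0.12783801] [-3.14154937e+00  8.86730181e-05  1.19110932e+00]
(242.5, 256.5, 212.5, array([0.63761686, 0.03130665, 0.05      ]), [59, 57, 58, 59, 58, 61, 64, 3, 7, 9, 12, 6, 11, 11, 11, 13, 16, 12, 10, 11, 13, 11, 14, 11, 13, 15, 10, 15, 12, 13, 13, 11, 12, 14, 13, 13, 13, 9, 9, 36, 46, 46, 43, 45, 42, 43, 38, 34, 158, 168, 162, 161, 161, 162, 160, 163, 162, 161, 160, 160, 160, 161, 164, 164, 167, 168, 167, 168, 166, 169])
(255.5, 261.5, 213.5, array([ 0.57124272, -0.20220952,  0.059     ]), [55, 60, 64, 66, 67, 68, 73, 2, 11, 15, 12, 14, 16, 13, 12, 13, 15, 16, 16, 14, 13, 16, 15, 17, 13, 18, 16, 15, 15, 15, 13, 14, 13, 12, 10, 66, 59, 58, 57, 56, 58, 58, 56, 56, 55, 55, 53, 51, 37, 193, 175, 171, 172, 172, 173, 175, 181, 192, 50, 68, 36, 8, 13, 11, 14, 13, 13, 18, 55, 53])
[[0.6059, 0.0395], [0.6085, 0.0385], [0.6051, 0.0235], [0.6077, 0.0224], [0.6163, 0.0353], [0.6189, 0.0343], [0.6188, 0.0268], [0.6215, 0.0257], [0.6305, 0.0403], [0.632, 0.0365], [0.6563, 0.014], [0.659, 0.0129], [0.6581, 0.0023], [0.6607, 0.0013], [0.6627, -0.0017], [0.6653, -0.0028], [0.668, -0.0038], [0.6703, -0.0059], [0.6726, -0.0079], [0.6796, 0.0036], [0.6826, 0.0035], [0.6822, -0.0062]]
```

```bash
python3 - <<'E'
from h import *
im,c=load("w4")
a,b=onz((184.5,161.5),c,.025),onz((183.5,208.5),c,.025); print(a,b,np.linalg.norm(a-b),(a+b)/2)
ux=np.array([np.cos(-.092),np.sin(-.092)]);uy=np.array([-ux[1],ux[0]])
m=((a+b)/2)[:2]; print("bay small: y-coord along uy",m@uy,"vs lips", np.array([.5062,-.1825])@uy,"vs fin",np.array([.5691,-.1866])@uy, "tool",np.array([.5687,-.1878])@uy)
print("mid lip",np.array([.4988,-.2623])@uy,"large",np.array([.5136,-.102])@uy)
print("x: lips",np.array([.5062,-.1825])@ux+.0625,"w4 fin",np.array([.5691,-.1866])@ux,"tool",np.array([.5687,-.1878])@ux, "lips mid/large",np.array([.4988,-.2623])@ux+.0625,np.array([.5136,-.102])@ux+.0625)
g=im.mean(2)[186]; print(g[172:192].astype(int)); print(onz((178.5,186),c,.025)@np.r_[ux,0],onz((186.5,186),c,.025)@np.r_[ux,0])
E
python3 -m pendant '-.0005 .0003 -.012 0 0 0 -.3;0 0 -.012 0 0 0 -.3;0 0 -.012 0 0 0 -.3;0 0 -.012 0 0 0 -.3;0 0 -.012 0 0 0 -.3;0 0 -.012 0 0 0 -.3;0 0 -.012 0 0 0 -.3;0 0 -.01 0 0 0 -.3;0 0 -.006 0 0 0 -.3;0 0 0 0 0 0 -.3'
python3 -m pendant '0 0 0 0 0 0 -1;0 0 0 0 0 0 -1;0 0 0 0 0 0 -1;0 0 0 0 0 0 -1;0 0 0 0 0 0 -1;0 0 0 0 0 0 -1;0 0 0 0 0 0 -1;0 0 0 0 0 0 -1;0 0 0 0 0 0 -1;0 0 0 0 0 0 -1'
```

```text
[ 0.5083187  -0.15936808  0.025     ] [ 0.50038404 -0.20412481  0.025     ] 0.04545463588289796 [ 0.50435137 -0.18174645  0.025     ]
bay small: y-coord along uy -0.13464294117812492 vs lips -0.13522347211775565 vs fin -0.13352749294456015 tool -0.13475916623494616
mid lip -0.21536583667570566 large -0.05438406787091555
x: lips 0.583325597094093 w4 fin 0.5838362601174584 tool 0.5835481960521017 lips mid/large 0.5832881396431502 0.5832987453535305
[203 182 162 177 129  44  34  24 121 247 252 248 248 247 248 248 246 248
 255 228]
0.5138007654591196 0.5212144772173228
clock: 28.6
tcp_pos: [0.6429, 0.0453, 0.0268]
orientation: [-3.14, 0.001, 1.191]
force: [-0.7, -0.8, 0.8]
grip_width: 0.0321
grasp_force: 0.0
clock: 29.6
tcp_pos: [0.6435, 0.0457, 0.0285]
orientation: [-3.142, -0.0, 1.191]
force: [-3.4, 0.8, 6.0]
grip_width: 0.0115
grasp_force: 30.0
```

```bash
python3 -m pendant '0 0 .01 0 0 0 -1;0 0 .02 0 0 0 -1;0 0 .03 0 0 0 -1;0 0 .04 0 0 0 -1;0 0 .03 0 0 0 -1;-.0079 -.0314 0 0 0 .0288 -1;-.0079 -.0314 0 0 0 .0288 -1;-.0079 -.0314 0 0 0 .0288 -1;-.0079 -.0314 0 0 0 .0288 -1;-.0079 -.0314 0 0 0 .0288 -1'
python3 -m pendant '-.0079 -.0314 0 0 0 .0288 -1;-.0079 -.0314 0 0 0 .0288 -1;-.0079 -.0314 0 0 0 .0288 -1;-.0079 -.0314 0 0 0 .0288 -1;-.0079 -.0314 0 0 0 .0288 -1;0 0 0 -.0055 -.0597 0 -1;0 0 0 -.0055 -.0597 0 -1;0 0 0 -.0055 -.0597 0 -1;0 0 0 -.0055 -.0597 0 -1;0 0 0 0 0 0 -1'
python3 - <<'E'
from h import *
im,c=snap("wrist","w7"); s=robot.get_state(); print(s["tcp_pos"],s["orientation"],s["grip_width"]); cv2.imwrite("pics/w7.png",im[:,:,::-1])
E
```

```text
clock: 30.6
tcp_pos: [0.6034, -0.1134, 0.1579]
orientation: [3.141, 0.0, 1.336]
force: [0.5, -0.0, -2.8]
grip_width: 0.0116
grasp_force: 30.0
clock: 31.6
tcp_pos: [0.5619, -0.2692, 0.1572]
orientation: [2.904, 0.0, 1.477]
force: [-1.2, 0.7, -2.5]
grip_width: 0.0116
grasp_force: 30.0
[ 0.56308146 -0.26925459  0.15767289] [2.90410666e+00 4.75954017e-04 1.47780458e+00] 0.011521082150201388
```

View pics/w7.png

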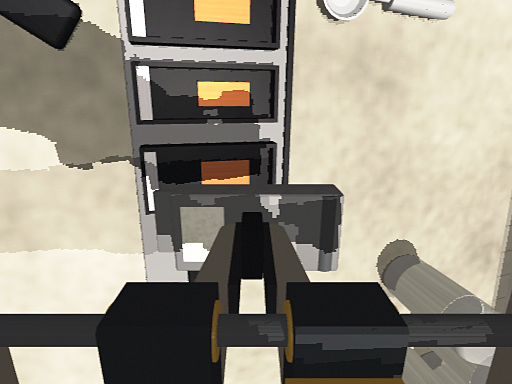

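The cartridge is held pitched above bay_mid and aligned. I'll go down in front of the lip.

```bash
python3 -m pendant '.0016 .0013 -.012 0 0 0 -1;0 0 -.016 0 0 0 -1;0 0 -.016 0 0 0 -1;0 0 -.015 0 0 0 -1;0 0 -.013 0 0 0 -1;0 0 -.012 0 0 0 -1;0 0 -.01 0 0 0 -1;0 0 -.006 0 0 0 -1;0 0 -.0035 0 0 0 -1;0 0 0 0 0 0 -1'
python3 -c "
from rig import robot
s=robot.get_state();print(s['tcp_pos'],s['force'],s['orientation'])"
```

```text
clock: 32.65
tcp_pos: [0.5661, -0.2673, 0.0541]
orientation: [2.902, -0.0, 1.479]
force: [-1.0, -0.1, -2.1]
grip_width: 0.0118
grasp_force: 30.0
[ 0.56606114 -0.26727863  0.05414724] [-1.04005462 -0.13924017 -2.05411833] [ 2.90202337e+00 -3.50369736e-05  1.47907343e+00]
```

```bash
python3 -m pendant '-.002 -.0004 0 0 0 0 -1;-.002 0 -.0005 0 0 0 -1;-.002 .0002 -.0005 0 0 0 -1;-.002 .0002 0 0 0 0 -1;-.002 .0002 0 0 0 0 -1;-.0015 .0001 0 0 0 0 -1;-.001 .0001 0 0 0 0 -1;0 0 0 0 0 0 -1;0 0 0 0 0 0 -1;0 0 0 0 0 0 -1'
```

```text
clock: 33.65
tcp_pos: [0.5538, -0.2669, 0.0534]
orientation: [2.902, 0.0, 1.479]
force: [-0.7, 0.4, -2.8]
grip_width: 0.0119
grasp_force: 30.0
```

```bash
python3 -m pendant '.0011 -.0001 -.0019 .0028 .0299 0 -1;.0011 -.0001 -.0019 .0028 .0299 0 -1;.0011 -.0001 -.0019 .0028 .0299 0 -1;.001 -.0001 -.002 .0028 .0299 0 -1;.001 -.0001 -.002 .0028 .0299 0 -1;.0009 -.0001 -.002 .0028 .0299 0 -1;.0008 -.0001 -.002 .0028 .0299 0 -1;.0008 -.0001 -.002 .0028 .0299 0 -1;0 0 -.0008 0 0 0 -1;0 0 0 0 0 0 -1'
```

```text
clock: 34.65
tcp_pos: [0.5617, -0.2677, 0.0375]
orientation: [-3.141, -0.0, 1.479]
force: [-2.3, 0.2, 3.0]
grip_width: 0.0119
grasp_force: 30.0
```

```bash
python3 -m pendant '0 0 0 0 0 0 -.6;0 0 0 0 0 0 -.3;0 0 0 0 0 0 -.3;0 0 0 0 0 0 -.3;0 0 0 0 0 0 -.3;0 0 .02 0 0 0 -.3;0 0 .03 0 0 0 -.3;0 0 .04 0 0 0 -.3;0 0 .04 0 0 0 -.3;0 0 .03 0 0 0 -.3'
python3 -m pendant '-.0062 .0295 -.0056 0 0 .0883 -.3;-.0062 .0295 -.0056 0 0 .0883 -.3;-.0062 .0295 -.0056 0 0 .0883 -.3;-.0062 .0295 -.0056 0 0 .0883 -.3;-.0062 .0295 -.0056 0 0 .0883 -.3;-.0062 .0295 -.0056 0 0 .0883 -.3;-.0062 .0295 -.0056 0 0 .0883 -.3;-.0062 .0295 -.0056 0 0 .0883 -.3;-.0062 .0295 -.0056 0 0 .0883 -.3;-.0062 .0295 -.0056 0 0 .0883 -.3'
python3 -m pendant '-.0062 .0295 -.0056 0 0 .0883 -.3;-.0062 .0295 -.0056 0 0 .0883 -.3;0 0 0 0 0 0 -.3;0 0 0 0 0 0 -.3;0 0 0 0 0 0 -.3;0 0 0 0 0 0 -.3;0 0 0 0 0 0 -.3;0 0 0 0 0 0 -.3;0 0 0 0 0 0 -.3;0 0 0 0 0 0 -.3'
python3 - <<'E'
from h import *
im,c=snap("wrist","w8"); t,_=snap("top","t4")
cv2.imwrite("pics/w8.png",np.hstack([cv2.resize(a[:,:,::-1],(w,h),interpolation=cv2.INTER_CUBIC) for a,w,h in((im[60:330,130:390],400,415),(t[140:300,140:300],400,415))]))
E
```

```text
clock: 35.65
tcp_pos: [0.5621, -0.2678, 0.1996]
orientation: [3.14, 0.0, 1.479]
force: [1.5, -1.0, -0.3]
grip_width: 0.0324
grasp_force: 0.0
clock: 36.65
tcp_pos: [0.499, 0.0288, 0.1407]
orientation: [-3.141, -0.0, 2.367]
force: [1.0, 0.0, -0.4]
grip_width: 0.0325
grasp_force: 0.0
clock: 37.65
tcp_pos: [0.4871, 0.0861, 0.1297]
orientation: [-3.141, -0.0, 2.538]
force: [0.5, 1.0, -0.0]
grip_width: 0.0321
grasp_force: 0.0
```

View pics/w8.png

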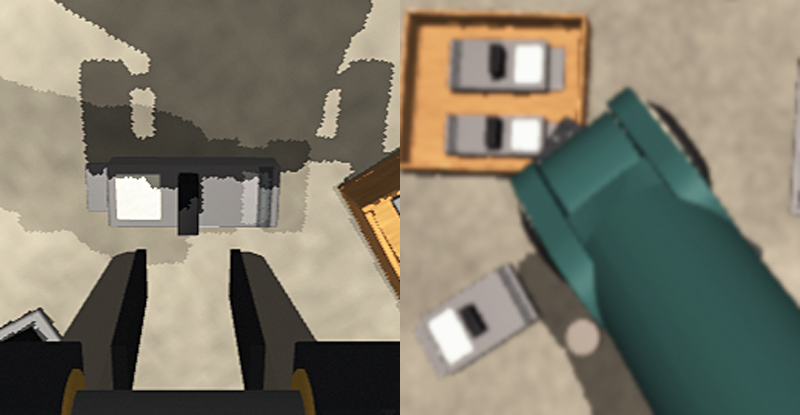

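The small cartridge is centred under the open fingers: fin at (189,205), body edge horizontal, so yaw is right. The large one sits at (475,320) in the right half. Working out offsets:

Run:
```python
from h import *
im,c=load("w8"); s=robot.get_state(); print(s["tcp_pos"],s["orientation"])
P=lambda x,y,z:onz((130+x/1.538-.35,60+y/1.538-.35),c,z)[:2]
f=(P(178.5,235,.05)+P(200,235,.05))/2
e=P(275,227,.024)-P(110,227,.024); print("edge yaw",np.arctan2(e[1],e[0]))
yaw=.968;ux=np.array([np.cos(yaw),np.sin(yaw)]);uy=np.array([-ux[1],ux[0]])
o=f+.015*uy; d=o-s["tcp_pos"][:2]; print("fin org",o,"along ux,uy",d@ux,d@uy, "body est uy",(( P(192,227,.024)+.02*uy)-s["tcp_pos"][:2])@uy)
g=im.mean(2)
print([int(x) for x in g[165:235,252]])
print([int(x) for x in g[195,225:285]]); print([int(x) for x in g[195:225,230]],[int(x) for x in g[195:225,285]])
im,c=load("t4")
Q=lambda x,y,z:onz((140+(x-400)/2.5-.3,140+y/2.594-.3),c,z)[:2]
h=(Q(507,266,.024)+Q(537,312,.024))/2; t=(Q(413,338,.003)+Q(440,377,.003))/2; d=h-t
print("large len",np.linalg.norm(d),"yaw",np.arctan2(d[1],d[0]),"org",t+d*65/120,"fin",Q(471,319,.05))
```

```text
[0.48700906 0.08624129 0.12970838] [-3.14120183e+00 -3.15953819e-04  2.53850145e+00]
edge yaw 0.9675119582576753
fin org [0.48817651 0.08531237] along ux,uy -0.00010332040526212377 -0.0014883428068299125 body est uy -0.0013934286913438877
[46, 45, 50, 50, 51, 51, 57, 27, 5, 8, 10, 5, 8, 9, 8, 12, 13, 10, 11, 11, 12, 11, 10, 13, 8, 6, 7, 10, 41, 1, 4, 35, 47, 45, 44, 44, 44, 45, 43, 44, 44, 43, 43, 41, 40, 40, 35, 34, 144, 157, 195, 189, 190, 175, 150, 150, 178, 174, 173, 193, 176, 196, 195, 199, 194, 192, 192, 190, 189, 192]
[249, 249, 249, 250, 250, 249, 249, 251, 251, 206, 142, 150, 151, 152, 151, 151, 153, 151, 153, 165, 100, 0, 5, 8, 39, 58, 34, 4, 35, 45, 44, 44, 44, 28, 27, 37, 128, 162, 153, 150, 151, 150, 152, 150, 150, 150, 149, 148, 150, 147, 149, 149, 148, 149, 149, 149, 148, 149, 148, 148]
[249, 250, 249, 247, 247, 248, 253, 249, 136, 150, 152, 155, 126, 160, 157, 157, 158, 159, 158, 157, 160, 157, 156, 156, 154, 156, 158, 159, 159, 159] [148, 147, 147, 147, 145, 147, 147, 147, 145, 146, 146, 147, 119, 197, 190, 188, 187, 189, 187, 185, 185, 184, 185, 183, 183, 186, 196, 19, 0, 4]
large len 0.12221209888151685 yaw -1.0027419911053526 org [0.39976478 0.27450773] fin [0.40289001 0.27263255]
```

```bash
python3 -m pendant '.0012 -.0008 -.012 0 0 0 -.3;0 0 -.012 0 0 0 -.3;0 0 -.012 0 0 0 -.3;0 0 -.012 0 0 0 -.3;0 0 -.012 0 0 0 -.3;0 0 -.012 0 0 0 -.3;0 0 -.012 0 0 0 -.3;0 0 -.011 0 0 0 -.3;0 0 -.0067 0 0 0 -.3;0 0 0 0 0 0 -.3'
python3 -m pendant '0 0 0 0 0 0 -1;0 0 0 0 0 0 -1;0 0 0 0 0 0 -1;0 0 0 0 0 0 -1;0 0 0 0 0 0 -1;0 0 .01 0 0 0 -1;0 0 .02 0 0 0 -1;0 0 .03 0 0 0 -1;0 0 .04 0 0 0 -1;0 0 .03 0 0 0 -1'
python3 -m pendant '.007 -.0228 0 0 0 -.0883 -1;.007 -.0228 0 0 0 -.0883 -1;.007 -.0228 0 0 0 -.0883 -1;.007 -.0228 0 0 0 -.0883 -1;.007 -.0228 0 0 0 -.0883 -1;.007 -.0228 0 0 0 -.0883 -1;.007 -.0228 0 0 0 -.0883 -1;.007 -.0228 0 0 0 -.0883 -1;.007 -.0228 0 0 0 -.0883 -1;.007 -.0228 0 0 0 -.0883 -1'
python3 -m pendant '.007 -.0228 0 0 0 -.0883 -1;.007 -.0228 0 0 0 -.0883 -1;0 0 0 -.0055 -.0597 0 -1;0 0 0 -.0055 -.0597 0 -1;0 0 0 -.0055 -.0597 0 -1;0 0 0 -.0055 -.0597 0 -1;0 0 0 0 0 0 -1;0 0 0 0 0 0 -1;0 0 0 0 0 0 -1;0 0 0 0 0 0 -1'
```

```text
clock: 38.75
tcp_pos: [0.4876, 0.0855, 0.027]
orientation: [-3.14, -0.002, 2.539]
force: [-0.5, 0.5, 0.3]
grip_width: 0.0321
grasp_force: 0.0
clock: 39.75
tcp_pos: [0.488, 0.0858, 0.1601]
orientation: [3.141, -0.0, 2.539]
force: [0.5, 0.5, -1.5]
grip_width: 0.0117
grasp_force: 30.0
clock: 40.75
tcp_pos: [0.5573, -0.1444, 0.1571]
orientation: [-3.139, -0.001, 1.65]
force: [-0.2, 0.6, -2.0]
grip_width: 0.0117
grasp_force: 30.0
clock: 41.75
tcp_pos: [0.5728, -0.1882, 0.158]
orientation: [2.902, -0.001, 1.479]
force: [-0.3, -0.1, -3.2]
grip_width: 0.012
grasp_force: 30.0
```

```bash
python3 -m pendant '0 -.0002 -.012 0 0 0 -1;0 0 -.016 0 0 0 -1;0 0 -.016 0 0 0 -1;0 0 -.015 0 0 0 -1;0 0 -.013 0 0 0 -1;0 0 -.012 0 0 0 -1;0 0 -.01 0 0 0 -1;0 0 -.006 0 0 0 -1;0 0 -.004 0 0 0 -1;0 0 0 0 0 0 -1'
python3 -m pendant '-.002 .0002 0 0 0 0 -1;-.002 .0002 -.0005 0 0 0 -1;-.002 .0002 0 0 0 0 -1;-.002 .0002 0 0 0 0 -1;-.002 .0002 0 0 0 0 -1;-.0015 .0001 0 0 0 0 -1;-.001 .0001 0 0 0 0 -1;0 0 0 0 0 0 -1;0 0 0 0 0 0 -1;0 0 0 0 0 0 -1'
```

```text
clock: 42.75
tcp_pos: [0.5721, -0.1883, 0.0537]
orientation: [2.903, -0.0, 1.479]
force: [1.3, -0.7, -0.5]
grip_width: 0.0117
grasp_force: 30.0
clock: 43.75
tcp_pos: [0.5598, -0.1871, 0.0535]
orientation: [2.902, -0.0, 1.479]
force: [0.5, -0.7, -1.9]
grip_width: 0.0117
grasp_force: 30.0
```

```bash
python3 -m pendant '.0012 -.0001 -.0019 .0028 .0299 0 -1;.0012 -.0001 -.0019 .0028 .0299 0 -1;.0011 -.0001 -.0019 .0028 .0299 0 -1;.0011 -.0001 -.002 .0028 .0299 0 -1;.0011 -.0001 -.002 .0028 .0299 0 -1;.001 -.0001 -.002 .0028 .0299 0 -1;.0009 -.0001 -.002 .0028 .0299 0 -1;.0009 -.0001 -.002 .0028 .0299 0 -1;0 0 -.0008 0 0 0 -1;0 0 0 0 0 0 -1'
```

```text
clock: 44.75
tcp_pos: [0.5689, -0.188, 0.0375]
orientation: [3.141, -0.0, 1.479]
force: [-0.4, -1.0, 1.9]
grip_width: 0.0119
grasp_force: 30.0
```

```bash
python3 -m pendant '0 0 0 0 0 0 -.6;0 0 0 0 0 0 -.3;0 0 0 0 0 0 -.3;0 0 0 0 0 0 -.3;0 0 0 0 0 0 -.3;0 0 .02 0 0 0 -.3;0 0 .03 0 0 0 -.3;0 0 .04 0 0 0 -.3;0 0 .04 0 0 0 -.3;0 0 .03 0 0 0 -.3'
python3 -m pendant '-.0118 .0329 -.0049 0 0 -.0649 -.3;-.0118 .0329 -.0049 0 0 -.0649 -.3;-.0118 .0329 -.0049 0 0 -.0649 -.3;-.0118 .0329 -.0049 0 0 -.0649 -.3;-.0118 .0329 -.0049 0 0 -.0649 -.3;-.0118 .0329 -.0049 0 0 -.0649 -.3;-.0118 .0329 -.0049 0 0 -.0649 -.3;-.0118 .0329 -.0049 0 0 -.0649 -.3;-.0118 .0329 -.0049 0 0 -.0649 -.3;-.0118 .0329 -.0049 0 0 -.0649 -.3'
python3 -m pendant '-.0118 .0329 -.0049 0 0 -.0649 -.3;-.0118 .0329 -.0049 0 0 -.0649 -.3;-.0118 .0329 -.0049 0 0 -.0649 -.3;-.0118 .0329 -.0049 0 0 -.0649 -.3;0 0 0 0 0 0 -.3;0 0 0 0 0 0 -.3;0 0 0 0 0 0 -.3;0 0 0 0 0 0 -.3;0 0 0 0 0 0 -.3;0 0 0 0 0 0 -.3'
python3 - <<'E'
from h import *
im,c=snap("wrist","w9")
cv2.imwrite("pics/w9.png",cv2.resize(im[60:330,130:390,::-1],(520,540),interpolation=cv2.INTER_CUBIC))
E
```

```text
clock: 45.75
tcp_pos: [0.5689, -0.1879, 0.1996]
orientation: [3.14, -0.0, 1.479]
force: [0.7, 0.7, -0.3]
grip_width: 0.0323
grasp_force: 0.0
clock: 46.75
tcp_pos: [0.4497, 0.1423, 0.148]
orientation: [-3.141, -0.001, 0.827]
force: [1.0, -0.1, 0.7]
grip_width: 0.032
grasp_force: 0.0
clock: 47.75
tcp_pos: [0.4035, 0.2719, 0.1285]
orientation: [-3.141, -0.001, 0.569]
force: [-0.4, 0.4, -0.2]
grip_width: 0.0322
grasp_force: 0.0
```

View pics/w9.png

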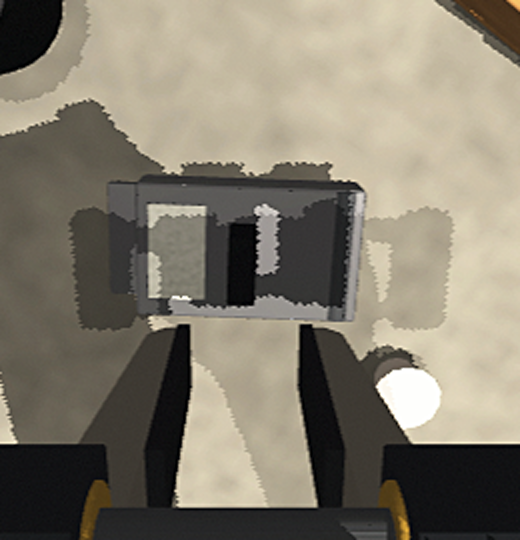

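The fin is at (241,305 far edge), and the body's far edge runs (138,314)–(355,320), a slight yaw error.

Run:
```python
from h import *
im,c=load("w9"); s=robot.get_state(); print(s["tcp_pos"],s["orientation"])
P=lambda x,y,z:onz((130+x/2-.25,60+y/2-.25),c,z)[:2]
g=im.mean(2)
e=[]
for u in list(range(202,240,4))+list(range(262,304,4)):
    d=np.abs(np.diff(g[214:226,u])); e.append([u,214.5+int(d.argmax())])
print(e)
A=P(140,314,.024);B=P(353,320,.024); d=B-A; yaw=np.arctan2(d[1],d[0]); print("yaw",yaw,"len",np.linalg.norm(d))
n=(P(160,180,.024)-P(350,187,.024));print("near-edge yaw",np.arctan2(-n[1],-n[0]))
ux=np.array([np.cos(yaw),np.sin(yaw)]);uy=np.array([-ux[1],ux[0]])
o=(P(228.5,304.5,.05)+P(255,305.5,.05))/2+.015*uy; t=s["tcp_pos"][:2]
print("org",o,(o-t)@ux,(o-t)@uy, "body uy",((A+B)/2+.032*uy-t)@uy)
print([int(x) for x in g[195:225,250]],[int(x) for x in g[205,238:262]])
```

```text
[0.4033799  0.27211086 0.12848089] [-3.14090618e+00 -8.11461675e-04  5.69202503e-01]
[[202, 218.5], [206, 217.5], [210, 217.5], [214, 223.5], [218, 222.5], [222, 221.5], [226, 216.5], [230, 218.5], [234, 218.5], [238, 218.5], [262, 219.5], [266, 219.5], [270, 219.5], [274, 219.5], [278, 219.5], [282, 221.5], [286, 223.5], [290, 223.5], [294, 224.5], [298, 220.5], [302, 220.5]]
yaw -1.0322002734888698 len 0.10117016714075963
near-edge yaw -1.039065012187473
org [0.40461083 0.27162969] 0.001044431083680375 0.0008098608680465942 body uy 0.0016934311454838043
[8, 12, 12, 10, 13, 9, 12, 12, 12, 13, 12, 12, 14, 12, 12, 12, 9, 21, 130, 157, 148, 148, 152, 114, 164, 157, 158, 156, 155, 155] [52, 52, 52, 53, 58, 33, 6, 7, 13, 12, 12, 13, 12, 13, 12, 12, 11, 9, 9, 43, 56, 54, 53, 52]
```

```bash
python3 -m pendant '.0015 -.0003 -.012 0 0 -.031 -.3;0 0 -.012 0 0 0 -.3;0 0 -.012 0 0 0 -.3;0 0 -.012 0 0 0 -.3;0 0 -.012 0 0 0 -.3;0 0 -.012 0 0 0 -.3;0 0 -.012 0 0 0 -.3;0 0 -.011 0 0 0 -.3;0 0 -.0055 0 0 0 -.3;0 0 0 0 0 0 -.3'
python3 -m pendant '0 0 0 0 0 0 -1;0 0 0 0 0 0 -1;0 0 0 0 0 0 -1;0 0 0 0 0 0 -1;0 0 0 0 0 0 -1;0 0 .01 0 0 0 -1;0 0 .02 0 0 0 -1;0 0 .03 0 0 0 -1;0 0 .04 0 0 0 -1;0 0 .03 0 0 0 -1'
python3 -m pendant '.0125 -.0272 0 0 0 .0672 -1;.0125 -.0272 0 0 0 .0672 -1;.0125 -.0272 0 0 0 .0672 -1;.0125 -.0272 0 0 0 .0672 -1;.0125 -.0272 0 0 0 .0672 -1;.0125 -.0272 0 0 0 .0672 -1;.0125 -.0272 0 0 0 .0672 -1;.0125 -.0272 0 0 0 .0672 -1;.0125 -.0272 0 0 0 .0672 -1;.0125 -.0272 0 0 0 .0672 -1'
python3 -m pendant '.0125 -.0272 0 0 0 .0672 -1;.0125 -.0272 0 0 0 .0672 -1;.0125 -.0272 0 0 0 .0672 -1;.0125 -.0272 0 0 0 .0672 -1;0 0 0 -.0055 -.0597 0 -1;0 0 0 -.0055 -.0597 0 -1;0 0 0 -.0055 -.0597 0 -1;0 0 0 -.0055 -.0597 0 -1;0 0 0 0 0 0 -1;0 0 0 0 0 0 -1'
python3 -c "
from rig import robot
s=robot.get_state();print(s['tcp_pos'],s['orientation'])"
```

```text
clock: 48.8
tcp_pos: [0.404, 0.2721, 0.027]
orientation: [-3.141, 0.001, 0.54]
force: [0.2, 0.3, 0.3]
grip_width: 0.0324
grasp_force: 0.0
clock: 49.8
tcp_pos: [0.4043, 0.2721, 0.1599]
orientation: [-3.141, -0.001, 0.539]
force: [0.6, 0.4, -3.4]
grip_width: 0.012
grasp_force: 30.0
clock: 50.8
tcp_pos: [0.5291, -0.0012, 0.1579]
orientation: [-3.14, 0.0, 1.214]
force: [0.3, -0.7, -3.4]
grip_width: 0.0117
grasp_force: 30.0
clock: 51.8
tcp_pos: [0.5789, -0.1088, 0.158]
orientation: [2.904, 0.0, 1.48]
force: [0.1, -0.4, -2.8]
grip_width: 0.012
grasp_force: 30.0
[ 0.57892831 -0.10879862  0.15799212] [2.90447229e+00 1.28729153e-04 1.47982630e+00]
```

```bash
python3 -m pendant '.0012 -.0001 -.012 0 0 0 -1;0 0 -.016 0 0 0 -1;0 0 -.016 0 0 0 -1;0 0 -.015 0 0 0 -1;0 0 -.013 0 0 0 -1;0 0 -.012 0 0 0 -1;0 0 -.01 0 0 0 -1;0 0 -.006 0 0 0 -1;0 0 -.004 0 0 0 -1;0 0 0 0 0 0 -1'
python3 -m pendant '-.002 .0002 0 0 0 0 -1;-.002 .0002 -.0005 0 0 0 -1;-.002 .0002 0 0 0 0 -1;-.002 .0002 0 0 0 0 -1;-.002 .0002 0 0 0 0 -1;-.0015 .0001 0 0 0 0 -1;-.001 .0001 0 0 0 0 -1;0 0 0 0 0 0 -1;0 0 0 0 0 0 -1;0 0 0 0 0 0 -1'
```

```text
clock: 52.8
tcp_pos: [0.5806, -0.1085, 0.0536]
orientation: [2.903, -0.0, 1.48]
force: [0.1, -1.1, -3.0]
grip_width: 0.0119
grasp_force: 30.0
clock: 53.8
tcp_pos: [0.5683, -0.1073, 0.0534]
orientation: [2.902, -0.0, 1.48]
force: [-0.4, 0.2, -3.4]
grip_width: 0.0118
grasp_force: 30.0
```

```bash
python3 -m pendant '.0011 -.0002 -.0019 .0028 .0299 0 -1;.0011 -.0002 -.0019 .0028 .0299 0 -1;.0011 -.0001 -.0019 .0028 .0299 0 -1;.001 -.0001 -.002 .0028 .0299 0 -1;.001 -.0001 -.002 .0028 .0299 0 -1;.0009 -.0001 -.002 .0028 .0299 0 -1;.0008 -.0001 -.002 .0028 .0299 0 -1;.0008 -.0001 -.002 .0028 .0299 0 -1;0 0 -.0008 0 0 0 -1;0 0 0 0 0 0 -1'
python3 -m pendant '0 0 0 0 0 0 -.6;0 0 0 0 0 0 -.3;0 0 0 0 0 0 -.3;0 0 0 0 0 0 -.3;0 0 0 0 0 0 -.3;0 0 .02 0 0 0 -.3;0 0 .03 0 0 0 -.3;0 0 .04 0 0 0 -.3;0 0 .04 0 0 0 -.3;0 0 .03 0 0 0 -.3'
```

```text
clock: 54.8
tcp_pos: [0.5767, -0.1083, 0.0374]
orientation: [3.141, -0.001, 1.48]
force: [-1.0, 1.1, 1.2]
grip_width: 0.0119
grasp_force: 30.0
clock: 55.8
tcp_pos: [0.5767, -0.1082, 0.1995]
orientation: [3.14, -0.001, 1.48]
force: [0.7, -0.8, -0.7]
grip_width: 0.0322
grasp_force: 0.0
```

```bash
python3 -m pendant '-.0108 -.0241 0 0 0 0 -1;-.0108 -.0241 0 0 0 0 -1;-.0108 -.0241 0 0 0 0 -1;-.0108 -.0241 0 0 0 0 -1;-.0108 -.0241 0 0 0 0 -1;-.0108 -.0241 0 0 0 0 -1;-.0108 -.0241 0 0 0 0 -1;-.0108 -.0241 0 0 0 0 -1;-.0108 -.0241 0 0 0 0 -1;-.0108 -.0241 0 0 0 0 -1'
python3 -m pendant '0 0 0 0 0 0 -1;0 0 0 0 0 0 -1;0 0 0 0 0 0 -1;0 0 0 0 0 0 -1;0 0 0 0 0 0 -1;0 0 0 0 0 0 -1;0 0 0 0 0 0 -1;0 0 0 0 0 0 -1;0 0 0 0 0 0 -1;0 0 0 0 0 0 -1'
python3 - <<'E'
from h import *
t,c=snap("top","t5"); t0=np.load("pics/top0.npy")
w,cw=load("w1")
def tri(u1,c1,u2,c2):
    o1,d1=ray(u1,c1);o2,d2=ray(u2,c2);A=np.c_[d1,-d2];s=np.linalg.lstsq(A,o2-o1,rcond=None)[0]
    return (o1+s[0]*d1+o2+s[1]*d2)/2, np.linalg.norm(o1+s[0]*d1-o2-s[1]*d2)
print("ball",tri((427.5,206.5),c,(294.5,250.5),cw))
# fin top positions in top view at seated height: dark blobs inside each bay body
g=t.mean(2);g0=t0.mean(2)
for k,o in dict(large=(.5759,-.1084),small=(.5685,-.1880),mid=(.5612,-.2677)).items():
    p=proj([*o,.059],c); u,v=int(p[0]),int(p[1])
    print(k,p.round(1)); print(g[v-16:v+20,u-1:u+2].mean(1).astype(int).tolist()); print(g0[v-16:v+20,u-1:u+2].mean(1).astype(int).tolist())
    print(g[v+5:v+9,u-20:u+20].mean(0).astype(int).tolist()); print(g0[v+5:v+9,u-20:u+20].mean(0).astype(int).tolist())
E
```

```text
clock: 56.8
tcp_pos: [0.4674, -0.3503, 0.1969]
orientation: [-3.14, -0.001, 1.48]
force: [-0.7, -0.1, -0.6]
grip_width: 0.0003
grasp_force: 0.0
clock: 57.8
tcp_pos: [0.468, -0.3494, 0.1969]
orientation: [-3.14, -0.001, 1.48]
force: [-0.4, 0.7, 0.3]
grip_width: 0.0007
grasp_force: 0.0
ball (array([ 0.52356627, -0.34544617,  0.11093566]), np.float64(0.00257654024909702))
large [320.3 189.2]
[110, 112, 139, 166, 176, 177, 177, 178, 178, 177, 178, 178, 178, 170, 137, 88, 66, 65, 64, 48, 38, 78, 138, 177, 208, 239, 249, 250, 250, 250, 250, 250, 250, 250, 247, 233]
[56, 59, 60, 59, 61, 65, 95, 147, 172, 177, 177, 177, 177, 177, 177, 177, 178, 178, 178, 178, 178, 178, 178, 178, 176, 165, 131, 84, 65, 64, 65, 65, 65, 65, 65, 65]
[166, 119, 67, 53, 44, 51, 102, 156, 177, 182, 188, 188, 184, 182, 179, 176, 174, 163, 153, 151, 151, 150, 152, 162, 169, 174, 179, 180, 180, 180, 170, 130, 118, 154, 172, 165, 120, 62, 40, 49]
[161, 115, 65, 56, 62, 63, 64, 63, 65, 89, 141, 169, 177, 179, 178, 177, 177, 178, 178, 178, 177, 177, 173, 149, 102, 70, 64, 63, 58, 40, 30, 57, 102, 148, 167, 160, 116, 60, 
[... 798 characters left out ...]
71, 171, 171, 171, 172, 171, 171, 171, 167, 147, 106, 69, 57, 54, 41, 33, 72, 130, 165, 185, 223, 240, 229, 188, 174, 173, 166, 164, 164, 159, 141]
[130, 112, 100, 109, 138, 160, 166, 166, 166, 166, 166, 167, 166, 167, 166, 156, 121, 73, 54, 53, 44, 34, 62, 113, 151, 172, 203, 236, 247, 249, 249, 249, 249, 249, 249, 248]
[69, 34, 33, 46, 44, 44, 84, 147, 168, 159, 151, 149, 147, 149, 158, 160, 150, 142, 139, 138, 137, 139, 143, 149, 158, 166, 159, 125, 129, 156, 167, 169, 169, 169, 169, 168, 158, 118, 77, 42]
[66, 33, 31, 45, 45, 55, 103, 147, 156, 147, 138, 128, 110, 100, 98, 97, 95, 93, 89, 80, 88, 102, 109, 120, 132, 139, 126, 103, 122, 152, 163, 164, 164, 164, 164, 163, 153, 115, 74, 40]
```

All three seats show the same fin, label and wall pattern as the seated cartridges did at the start. The ball is near (0.52, −0.35). I'll go down in front of it and push away from the robot.

```bash
python3 -m pendant '0 0 -.015 0 0 0 -1;0 0 -.015 0 0 0 -1;0 0 -.015 0 0 0 -1;0 0 -.015 0 0 0 -1;0 0 -.015 0 0 0 -1;0 0 -.015 0 0 0 -1;0 0 -.015 0 0 0 -1;0 0 -.012 0 0 0 -1;0 0 0 0 0 0 -1;0 0 0 0 0 0 -1'
python3 -m pendant '.008 -.0007 0 0 0 0 -1;.008 -.0007 0 0 0 0 -1;.008 -.0007 0 0 0 0 -1;.008 -.0007 0 0 0 0 -1;.008 -.0007 0 0 0 0 -1;.008 -.0007 0 0 0 0 -1;.008 -.0007 0 0 0 0 -1;.008 -.0007 0 0 0 0 -1;.008 -.0007 0 0 0 0 -1;.004 -.0004 0 0 0 0 -1'
python3 -m pendant '.003 -.0003 0 0 0 0 -1;.003 -.0003 0 0 0 0 -1;.003 -.0003 0 0 0 0 -1;0 0 0 0 0 0 -1;0 0 0 0 0 0 -1;0 0 0 0 0 0 -1;0 0 0 0 0 0 -1;0 0 0 0 0 0 -1;0 0 0 0 0 0 -1;0 0 0 0 0 0 -1'
```

```text
clock: 58.85
tcp_pos: [0.4682, -0.3493, 0.0798]
orientation: [-3.14, -0.001, 1.48]
force: [-0.1, -0.7, 0.9]
grip_width: 0.0004
grasp_force: 0.0
clock: 59.85
tcp_pos: [0.5449, -0.356, 0.0796]
orientation: [-3.141, -0.001, 1.48]
force: [-1.0, -0.3, -0.8]
grip_width: 0.0001
grasp_force: 0.4
clock: 60.85
tcp_pos: [0.553, -0.357, 0.08]
orientation: [-3.14, -0.001, 1.48]
force: [-0.6, 0.1, -1.6]
grip_width: 0.0004
grasp_force: 0.0
```

```bash
python3 -m pendant '.002 -.0002 0 0 0 0 -1;.002 -.0002 0 0 0 0 -1;0 0 0 0 0 0 -1;0 0 0 0 0 0 -1;0 0 0 0 0 0 -1;0 0 0 0 0 0 -1;0 0 0 0 0 0 -1;0 0 0 0 0 0 -1;0 0 0 0 0 0 -1;0 0 0 0 0 0 -1'
python3 - <<'E'
from h import *
print(robot.get_state()["force"])
w,c=snap("wrist","w10")
from numpy import sin,cos
ux=np.array([cos(-.092),sin(-.092),0]);h=np.array([.5529,-.3573,.027])
for a in (.2,.35,.5): 
    p=h+ux*.07*sin(a)+[0,0,.07*cos(a)]; print(a,p.round(3),proj(p,c).round(1))
g=w.mean(2); print(proj(h,c))
for r in range(205,300,8): print(r,g[r,205:340:4].astype(int).tolist())
s,cs=snap("side","s1"); g=s.mean(2)
for a in (-.5,.2,.35,.5):
    p=h+ux*.07*sin(a)+[0,0,.07*cos(a)]; print(a,proj(p,cs).round(1))
p=proj(h+ux*.02+[0,0,.055],cs).astype(int); print(p)
for r in range(p[1]-16,p[1]+22,2): print(r,g[r,p[0]-30:p[0]+30:2].astype(int).tolist())
E
```

```text
clock: 61.85
tcp_pos: [0.5571, -0.3573, 0.0799]
orientation: [-3.14, -0.001, 1.48]
force: [-1.2, -0.2, -0.0]
grip_width: 0.0005
grasp_force: 0.2
[-1.21328395 -0.18180617 -0.00135317]
0.2 [ 0.567 -0.359  0.096] [268.  248.8]
0.35 [ 0.577 -0.36   0.093] [285.8 246.4]
0.5 [ 0.586 -0.36   0.088] [301.7 242.9]
[245.36686888 205.92780361]
205 [12, 13, 11, 13, 13, 9, 36, 36, 37, 36, 37, 32, 48, 35, 10, 9, 13, 11, 11, 13, 11, 133, 159, 195, 190, 192, 191, 191, 192, 197, 161, 161, 161, 160]
213 [8, 11, 46, 45, 10, 8, 63, 85, 36, 37, 71, 77, 75, 74, 76, 70, 4, 47, 47, 49, 50, 166, 196, 191, 190, 191, 192, 191, 192, 197, 161, 162, 160, 157]
221 [36, 37, 39, 39, 42, 40, 63, 80, 91, 111, 118, 71, 82, 82, 79, 75, 75, 76, 76, 46, 45, 196, 221, 55, 155, 201, 192, 192, 191, 196, 161, 161, 161, 135]
229 [35, 36, 34, 36, 38, 39, 45, 60, 61, 61, 23, 15, 24, 18, 61, 59, 61, 60, 74, 18, 12, 11, 12, 15, 16, 14, 15, 3, 204, 162, 161, 162, 162, 160]
237 [206, 207, 206, 197, 198, 212, 58, 60, 59, 59, 17, 17, 39, 18, 60, 61, 59, 59, 66, 10, 13, 10, 12, 19, 21, 20, 18, 13, 13, 170, 166, 170, 175, 176]
245 [185,
[... 3188 characters left out ...]
137 [137, 131, 136, 137, 121, 120, 117, 79, 109, 121, 126, 127, 96, 44, 51, 63, 77, 79, 90, 130, 125, 125, 147, 148, 143, 146, 149, 149, 150, 149]
139 [132, 136, 133, 138, 125, 92, 61, 61, 103, 129, 129, 71, 43, 46, 47, 51, 60, 53, 71, 66, 126, 127, 130, 126, 142, 145, 145, 144, 144, 148]
141 [137, 134, 140, 144, 84, 76, 77, 77, 65, 63, 100, 46, 47, 46, 53, 54, 55, 54, 66, 53, 49, 67, 128, 129, 126, 148, 151, 148, 147, 147]
143 [146, 148, 61, 65, 114, 91, 75, 76, 75, 76, 52, 46, 47, 46, 46, 48, 54, 55, 47, 46, 52, 50, 45, 129, 129, 126, 143, 144, 149, 151]
145 [130, 52, 70, 101, 87, 121, 127, 122, 131, 76, 47, 47, 46, 47, 46, 47, 46, 47, 47, 47, 47, 48, 52, 133, 129, 128, 130, 148, 154, 150]
```

The ball's right edge is at column ≈319 in the wrist picture, which puts the lever at about 0.48 rad past vertical. I'll push a few more millimetres to the stop.

```bash
python3 -m pendant '.001 -.0001 0 0 0 0 -1;.001 -.0001 0 0 0 0 -1;.001 -.0001 0 0 0 0 -1;0 0 0 0 0 0 -1;0 0 0 0 0 0 -1;0 0 0 0 0 0 -1;0 0 0 0 0 0 -1;0 0 0 0 0 0 -1;0 0 0 0 0 0 -1;0 0 0 0 0 0 -1'
python3 - <<'E'
from h import *
w,c=snap("wrist","w11"); g=w.mean(2)
ux=np.array([np.cos(-.092),np.sin(-.092),0]);h=np.array([.5529,-.3573,.027])
print(g[245,300:335].astype(int).tolist(),g[220:275,300].astype(int).tolist())
for a in(.35,.5,.6): print(a,proj(h+ux*(.07*np.sin(a)+.013)+[0,0,.07*np.cos(a)],c))
E
```

```text
clock: 62.95
tcp_pos: [0.5579, -0.3574, 0.0796]
orientation: [-3.136, -0.002, 1.48]
force: [-6.2, 1.8, 4.4]
grip_width: 0.0003
grasp_force: 3.6
[18, 18, 17, 14, 13, 12, 12, 13, 10, 13, 13, 13, 10, 10, 10, 12, 12, 13, 10, 0, 62, 175, 205, 202, 200, 201, 203, 203, 205, 204, 206, 206, 206, 207, 208] [203, 155, 0, 9, 10, 11, 11, 13, 13, 14, 15, 17, 15, 19, 19, 18, 19, 20, 18, 21, 22, 12, 14, 16, 15, 18, 19, 21, 17, 16, 15, 13, 14, 13, 11, 12, 11, 12, 12, 11, 10, 14, 11, 8, 10, 3, 7, 169, 208, 199, 201, 200, 205, 208, 207]
0.35 [307.61062814 246.68075441]
0.5 [323.09935382 243.18559987]
0.6 [332.01212382 240.3420759 ]
```

The force rose to 6 N, so the lever is at its stop. I'll back off, check again and hand in.

```bash
python3 -m pendant '-.004 .0004 0 0 0 0 -1;-.01 .001 0 0 0 0 -1;-.016 .0015 0 0 0 0 -1;-.016 .0015 0 0 0 0 -1;-.016 .0015 0 0 0 0 -1;-.01 0 .02 0 0 0 -1;0 0 .03 0 0 0 -1;0 0 .04 0 0 0 -1;0 0 .03 0 0 0 -1;0 0 0 0 0 0 -1'
python3 - <<'E'
from h import *
w,c=snap("wrist","w12"); g=w.mean(2)
ux=np.array([np.cos(-.092),np.sin(-.092),0]);h=np.array([.5529,-.3573,.027])
for a in(-.5,.3,.4,.5): 
    p=proj(h+ux*.07*np.sin(a)+[0,0,.07*np.cos(a)],c); print(a,p.round(1))
m=(g<30).astype(np.uint8); r=int(p[1]); print(r,g[r,240:370:2].astype(int).tolist())
t,c=snap("top","t6"); t5,_=load("t5")
g,g5,g0=t.mean(2),t5.mean(2),np.load("pics/top0.npy").mean(2)
print("bays diff",np.abs(g-g5)[165:215,300:400].mean(), "old carts vs t4")
t4=load("t3")[0].mean(2); print("carton",np.abs(g-t4)[140:210,138:216].mean())
for a in(-.5,.5): print(a,proj(h+ux*.07*np.sin(a)+[0,0,.07*np.cos(a)],c).round(1))
for r in range(180,216,3): print(r,g[r,395:445:2].astype(int).tolist())
s=robot.get_state(); print(s["clock"],s["force"])
E
```

```text
clock: 64.0
tcp_pos: [0.4905, -0.3531, 0.205]
orientation: [3.134, 0.004, 1.48]
force: [0.7, -0.8, 0.6]
grip_width: 0.0005
grasp_force: 0.0
-0.5 [280.3 180.5]
0.3 [338.5 182. ]
0.4 [344.7 181.3]
0.5 [350.3 180.4]
180 [132, 130, 131, 130, 132, 131, 130, 129, 131, 129, 130, 129, 129, 129, 128, 142, 0, 29, 42, 41, 40, 50, 48, 48, 48, 47, 47, 53, 65, 76, 87, 78, 85, 75, 71, 65, 61, 36, 35, 37, 36, 38, 35, 40, 29, 49, 58, 38, 4, 10, 10, 14, 13, 16, 22, 28, 28, 25, 21, 20, 15, 0, 178, 167, 168]
bays diff 3.47 old carts vs t4
carton 0.3158119658119662
-0.5 [427.3 208.5]
0.5 [427.5 180.7]
180 [165, 169, 169, 168, 168, 168, 168, 168, 168, 167, 167, 167, 166, 141, 44, 17, 24, 28, 63, 163, 176, 171, 169, 171, 172]
183 [165, 169, 169, 169, 168, 168, 168, 168, 167, 165, 164, 166, 165, 105, 17, 16, 27, 32, 28, 144, 174, 168, 166, 169, 175]
186 [165, 169, 169, 168, 163, 118, 75, 61, 61, 63, 69, 79, 99, 102, 37, 14, 19, 40, 119, 167, 166, 166, 167, 170, 174]
189 [165, 169, 169, 160, 89, 22, 11, 17, 17, 14, 10, 18, 39, 54, 66, 65, 133, 167, 175, 171, 168, 168, 168, 171, 175]
192 [166, 169, 169, 158, 
[... 241 characters left out ...]
, 18, 43, 30, 81, 85, 81, 90, 81, 75, 53, 118, 147, 149, 161, 176, 179, 179, 175, 175]
201 [74, 76, 88, 87, 68, 16, 12, 21, 31, 72, 71, 68, 69, 71, 74, 52, 125, 154, 154, 173, 182, 180, 179, 177, 176]
204 [74, 73, 73, 73, 66, 16, 18, 47, 46, 46, 43, 44, 44, 50, 50, 53, 133, 155, 171, 178, 177, 178, 182, 184, 181]
207 [74, 74, 73, 73, 58, 14, 26, 55, 54, 50, 43, 42, 45, 47, 45, 60, 145, 154, 175, 184, 180, 181, 182, 181, 178]
210 [81, 73, 73, 74, 55, 12, 21, 52, 54, 51, 43, 41, 42, 41, 42, 54, 131, 152, 173, 186, 187, 183, 179, 176, 176]
213 [141, 79, 73, 76, 85, 67, 44, 52, 52, 44, 26, 24, 23, 34, 46, 76, 141, 159, 174, 185, 186, 182, 182, 182, 181]
64.1 [ 0.03727954  0.36362409 -1.14012545]
```

```bash
python3 -c "
from rig import robot
print(robot.close_job())"
```

```text
the job is handed in; nothing more can be done
None
```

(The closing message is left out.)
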